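Shim the low foot of a gear unit

ROBOT

A 6-joint arm with a two-finger parallel gripper is mounted at the origin on a cart in front of the work surface, level with it; the furniture and walls round the work are solid. World frame = base frame: x ahead of the robot, y to its left, z up, the work surface at z = 0. Lengths are in mm, angles in rad, forces in N, time in s.
With the tool pointing down it reaches from about 275 to 875 mm from the base axis. Payload 12.5 kg.
Tool frame: the origin (TCP) lies midway between the tips of the shut fingers; the grasp point (between the pads) lies 19 mm behind it; z points along the fingers, y is the line along which they close (so a half turn about z gives the same grasp; the last joint's range is limited). The gripper opens to 85 mm and grips with 20 to 120 N. Pads are 22 mm wide; open, the fingers measure 114 mm over their backs; the gripper's body (76 mm by 85 mm) begins 54 mm behind the grasp point. The pads swing forward as they close: fully open they stand 13 mm farther back than shut.
Start: joints at [-1.362, 0.351, 1.652, -0, 1.139, -0.085], TCP at [159.295, -526.412, 231.29] pointing down, gripper open.
Joint ranges: [-2.75, 2.75], [-0.79, 2.1], [0.01, 2.65], [-1.57, 4.71], [0.07, 3.14], [-2.87, 2.87]. Speed limits (rad/s): [2.22, 2.22, 2.79, 3.14, 3.14, 3.14].

INTERFACE

Orientations are given as a unit quaternion [w, x, y, z].
In Python, from bench import arm, vision, ticket gives the robot as it stands.
- The arm moves only by the shell command python3 -m creep 'ROWS'. ROWS is JSON, a list that holds one entry, the list of rows, each a list of 7 numbers: the opening, from -1 (shut) to 1 (fully open), so that 0 is half open, then the shift along the tool's x, y, z as a fraction of full scale, then the turn, a rotation vector about the tool's x, y, z as a fraction of full scale. A call has 1 to 10 rows; each row shifts and turns the commanded pose from where the row before left it, along the tool's axes as they then stand; what a row does not reach is not made up. Full scale, the value 1, is 5 cm for a shift and 30 degrees for a turn. A row lasts 1/10 s, in which the tool goes at most 50 mm and 8.59 degrees, less where a joint would pass 70% of its speed; a pose out of reach is approached as far as the arm can. A call with a number of a shift or a turn outside -1 to 1 is refused whole. A call with a gripper value outside its range is refused whole. The fingers move at their own pace and stop on an object; the grip force is fixed at half the most. Time passes only in rows, so rows that do not move let the fingers close. It gives the time, the measured TCP pose, the force, the opening and the grip force at its end, in the units of the state.
- arm.read_state(): the state, without advancing time (a new reading comes with each control period).
- vision.capture(name): name is "scene" or "top" or "wrist"; returns the picture (480x640x3 uint8, blue, green, red); there is no depth.
- vision.get_calibration(name): a dict with "mtx" (3x3 intrinsics, pixels), "k1" (the pictures are not rectified: a ray, as slopes to the right and down, at radius r is drawn at 1 + k1 r^2 times it, then the intrinsics apply), "extrinsics" (4x4, takes a point from camera to world coordinates). Camera axes: x right, y down, z forward; pixel columns grow to the right and rows downward; lengths in mm; the calibration is good to about 2 mm. A picture is of the moment at which its call begins: read the wrist's pose just before it. get_calibration takes no time and is no camera call; for the wrist camera it gives the pose at the moment of the call.
- ticket.close_job(): hands the job in; it is judged then, once.
Trained networks look in the newest picture that a camera, given by its name, has taken for a name from the list of things; names that differ only in an ending like _2 or _b are one class to them, and where a whole thing is asked for, a point or a joint stands for the part that bears it (a point fixed in the world has none). Each returns a list of dicts, best first, with "conf" (0 to 1); they miss things now and then, are a little off and sometimes report something else, mostly with a low value. They report only what shows in the picture. A call takes as long as a camera call. They do not tell look-alikes from the thing itself.
- vision.search_frame(camera, thing): "extent" ([left, top, width, height] in pixels, round what is visible of it).
The state is a dict: "time_s": time; "qpos": joint angles; "joint_velocities": joint speeds; "effort": joint torques, N m; "tool_pos": TCP position; "orientation": TCP orientation; "ft_force": force on the tool from outside, world axes, zero at the start; "wrist_torque": the same for the moment, N m; "finger_gap": finger opening in mm; "grasp_force": force on a finger pad.
Only numpy, scipy, OpenCV 4.12 (cv2) and the standard library are available. Lean on these libraries where they do the work, as an engineer would, in place of code of your own. Each camera call takes 0.05 s, during which the arm holds its last target. There are 200 camera calls.

TASK

The gear unit is too heavy to lift by hand: put the toe of the pry bar under the ledge on its right side, lever it up over the fulcrum block and park the bar under the keeper hook so that it stays up by itself. Slip the wide shim lengthwise in from the right, beside the bar, under the raised small front foot, roughly centred, until it passes under the whole length of the foot. Then unhook the bar, let the unit down gently on the shim, and lay the bar flat on the bench, clear of the unit and the keeper; leave the unit and everything else in its place.

Things in the scene. Friction and masses are not known exactly. Their poses are not given: they have to be found in the camera images.
- gear_unit: Grey gear unit, 160 (x) x 150 (y) x 130 mm high, 3.6 to 5.4 kg. Origin: underside centre at bench level; x away from robot, y left, z up. Base plate 28 to 40 mm up. Housing: tall front part x=-80..-10, y=-70..75; rear part (111 high) y from -30. A foot strip runs along the left side (y=55..75); the unit tips about its outer edge when levered. Its only other foot is near the front right corner.
- gear_foot (a point): Centre of the underside of the unit's small foot (22 mm along x, 30 along y, 28 high), at x=-62, y=-55 mm of the unit; axes as the unit's. At bench level at first, about 15 mm up while the bar is parked. The shim goes below it from the right, along +y; the base plate's edge is 20 mm before this point, the tall wall above 15 mm before: the hand must lean back from it.
- gear_ledge (a point): Lower right edge of the unit's base plate (x=20, y=-75 mm of the unit), 28 mm above the bench: the ledge under which the bar's toe goes, about 20 mm deep (a shallow toe can slip out), heading along the unit's +y. Free space behind it to the bench. Axes as the unit's.
- fulcrum_ridge (a point): Top of the half-round steel ridge (radius 7 mm, along this frame's x) of the fixed wooden fulcrum block (60 x 50 mm), 40 mm above the bench and about 40 mm right of the ledge. The bar crosses it along the frame's y, toe to +y, between two cheeks that leave 40 mm and stand 10 mm above the ridge; z up.
- keeper_throat (a point): Underside of the nose of the fixed steel keeper hook, about 180 mm right of the ridge, 45.5 mm up, over the middle of the parked bar. Nose: 24 mm along y, 12 thick, x=-14..30 of this frame; post x=18..30. Open on -x (robot side), where the bar comes down and goes in sideways. Parked on ridge and keeper the bar lies about level and holds the ledge up about 19 mm.
- bar_grip (a point): Pry bar, loose: straight flat steel, 260 mm long, 18 wide, 8 thick, 0.3 kg, with a black grip 24 wide, 14 high, 70 long. This point: grip centre, 7 mm above the underside, 170 mm from the toe tip and 90 from the tail end. x points to the toe, z up from the underside. The last 25 mm of the toe taper on top from 8 to 4 mm. Prying takes 5 to 10 N down at the grip.
- pry_bar: The same pry bar: origin at the middle of its length, on its underside (40 mm towards the toe from the grip centre); x to the toe, z up.
- bar_toe (a point): Tip of the bar's toe, 130 mm from the bar's middle, 2 mm above its underside; axes as the bar's.
- keeper: The keeper hook: origin at bench level, straight below its throat point; axes the same.
- wide_shim_mid (a point): Centre of the wide shim: loose plain wood slip 70 mm long (this frame's y), 28 mm wide (x), 9 mm thick; lies flat on the bench nearer the robot than the unit. The wider and shorter of the two wooden slips.
- thin_strip: Bystander: the narrower wooden slip, 85 (y) x 20 x 10 mm; origin under its centre.
- bottle: Bystander: upright glue bottle, 59 mm wide, 187 mm high; origin under its centre.
- tub: Bystander: white tub of screws, 86 mm wide, 52 mm high; origin under its centre.
- tin: Bystander: flat round wax tin, 79 mm wide, 34 mm high; origin under its centre.
- pen: Bystander: black marker, 136 mm long (y), 18 mm thick; origin under its centre.
Things that resemble listed ones, but are neither listed nor needed, are in the scene too. What is shaped like the part that bears wide_shim_mid but orange is not meant.

How it is judged (in metres and radians):
On the way, in this order (a step that is already met when the one before it is completed fails the run):
1. the unit is held up by the bar, which is parked under the keeper and let go (height (world z) of gear_foot above 0.0115 m and contact force between pry_bar and gear_unit above 4 N and contact force between pry_bar and keeper above 1 N and contact force between the fingers and pry_bar below 0.3 N and contact force between each of the arm, the fingers and gear_unit below 0.3 N), for 0.3 s.
2. the wide shim is under the whole foot while the bar still carries the unit (y of wide_shim_mid in the frame of gear_foot between -0.016 and 0.018 m and x of wide_shim_mid in the frame of gear_foot between -0.009 and 0.009 m and angle between the y axis of gear_unit and the y axis of wide_shim_mid, either way round below 0.3 rad and contact force between pry_bar and gear_unit above 3 N and height (world z) of wide_shim_mid below 0.012 m), for 0.2 s.
At the end, for the whole second after the job is handed in: The small foot rests on the wide shim over its whole length (shim centre -16 to +18 mm of the foot's centre along y, 9 mm across, within 17 degrees), unit at rest; the bar lies flat and still on the bench, toe at least 20 mm clear of the ledge, touching neither unit nor keeper (y of wide_shim_mid in the frame of gear_foot between -0.016 and 0.018 m and x of wide_shim_mid in the frame of gear_foot between -0.009 and 0.009 m and angle between the y axis of gear_unit and the y axis of wide_shim_mid, either way round below 0.3 rad and height (world z) of gear_foot between 0.006 and 0.0115 m and height (world z) of each of wide_shim_mid, bar_toe below 0.008 m and linear speed of each of gear_unit, pry_bar below 0.02 m/s and (y of bar_toe in the frame of gear_ledge below -0.02 m or x of bar_toe in the frame of gear_ledge below -0.12 m) and contact force between pry_bar and anything else above 1 N and height (world z) of bar_grip below 0.013 m and angle between pry_bar's own z axis and vertical below 0.08 rad and contact force between pry_bar and gear_unit below 0.1 N and contact force between pry_bar and keeper below 0.1 N).
It fails at once if the unit is dropped or jerked (faster than 0.15 m/s) (linear speed of gear_unit above 0.15 m/s).
It fails at once if the unit is shoved more than 30 mm from its place (distance of gear_unit from where it was at the start of the episode above 0.03 m).
It fails at once if a bystander is moved more than 30 mm (distance of any of bottle, tub, tin, pen, thin_strip from where it was at the start of the episode above 0.03 m).
It also fails if it takes over 72 s, if anything falls off the work surface, if the arm or the gripper's body presses on something with over 40 N, if the wrist force passes 120 N, or if a joint passes its speed limit or range.

## Working session

There is one attempt and no reset: what is moved stays moved. The work goes in short steps, Python scripts to look and compute and a shell command to move; the robot and the scene stay as the last step left them, time stands still between calls to the robot, and variables do not carry over. Pictures are saved under pics/ and viewed, at most 10 in all, crops included, and the job is handed in when it is done.

```bash
ls; mkdir -p pics; cat > h.py <<'E'
import numpy as np, cv2
from bench import arm, vision, ticket
from scipy.spatial.transform import Rotation as R
def cal(n):
    c=vision.get_calibration(n); return np.array(c["mtx"]),float(c["k1"]),np.array(c["extrinsics"])
def ray(n,uv,c=None):
    K,k1,E=c or cal(n)
    d=np.array([(uv[0]-K[0,2])/K[0,0],(uv[1]-K[1,2])/K[1,1]]); s=d.copy()
    for _ in range(20): s=d/(1+k1*(s@s))
    return E[:3,3],E[:3,:3]@np.array([s[0],s[1],1])
def pt(n,uv,z=0,c=None):
    o,d=ray(n,uv,c); return o+d*(z-o[2])/d[2]
def px(n,p,c=None):
    K,k1,E=c or cal(n)
    q=E[:3,:3].T@(np.array(p,float)-E[:3,3]); s=q[:2]/q[2]; s=s*(1+k1*(s@s))
    return np.array([K[0,0]*s[0]+K[0,2],K[1,1]*s[1]+K[1,2]])
def st():
    s=arm.read_state(); r=R.from_quat(np.roll(s["orientation"],-1)); return s,np.array(s["tool_pos"]),r
def rel(p,Rt):
    """shift (in full scale units) in the current tool frame, and rotvec/30deg"""
    s,t,r=st(); return (r.inv().apply(np.array(p)-t)/50).round(3),((r.inv()*Rt).as_rotvec()/np.radians(30)).round(3)
E
python3 - <<'E'
from h import *
for n in("scene","top"):
    im=vision.capture(n); cv2.imwrite(f"pics/{n}0.png",im)
    K,k1,E=cal(n); print(n,K.round(1).tolist(),k1,E.round(3).tolist())
    for t in("gear_unit","pry_bar","keeper","wide_shim_mid","thin_strip","fulcrum_ridge","bottle","tub","tin","pen"):
        print(n,t,[([round(x) for x in d["extent"]],round(d["conf"],2)) for d in vision.search_frame(n,t)][:3])
print(arm.read_state())
E
```

```text
pics
scene [[528.6, 0.0, 316.6], [0.0, 528.6, 234.0], [0.0, 0.0, 1.0]] 0.033686451036262985 [[0.532, -0.646, 0.548, -260.577], [-0.847, -0.403, 0.347, -525.116], [-0.003, -0.648, -0.762, 1137.004], [0.0, 0.0, 0.0, 1.0]]
scene gear_unit [([296, 149, 16, 13], 0.61)]
scene pry_bar [([427, 241, 28, 14], 0.64), ([241, 265, 13, 13], 0.52)]
scene keeper [([383, 202, 22, 19], 0.86), ([427, 240, 28, 16], 0.23)]
scene wide_shim_mid [([261, 267, 18, 12], 0.57)]
scene thin_strip []
scene fulcrum_ridge []
scene bottle []
scene tub []
scene tin [([428, 242, 28, 13], 0.75)]
scene pen [([240, 267, 13, 10], 0.5)]
top [[570.2, 0.0, 315.3], [0.0, 570.2, 237.0], [0.0, 0.0, 1.0]] 0.04941668461403549 [[-0.009, -0.999, 0.054, 477.286], [-1.0, 0.008, -0.013, -18.564], [0.013, -0.054, -0.998, 1389.135], [0.0, 0.0, 0.0, 1.0]]
top gear_unit [([200, 151, 72, 75], 0.78)]
top pry_bar [([394, 229, 85, 73], 0.58)]
top keeper [([356, 148, 14, 23], 0.73)]
top wide_shim_mid [([337, 219, 25, 25], 0.84), ([288, 262, 29, 18], 0.73), ([282, 294, 18, 29], 0.7)]
top thin_strip [([217, 267, 31, 13], 0.66)]
top fulcrum_ridge 
[... 200 characters left out ...]
pos': array([-1.36152803e+00,  3.50702584e-01,  1.65180871e+00, -1.22496900e-05,
        1.13908874e+00, -8.45972837e-02]), 'joint_velocities': array([-0.00084898, -0.00030032,  0.00061543, -0.00018062,  0.00070926,
       -0.00012685]), 'effort': array([ 3.52991279e-03, -5.06034243e+01, -2.91642702e+01,  1.07663254e-04,
        7.15747792e-04, -2.88874897e-07]), 'tool_pos': array([ 159.32964021, -526.39984137,  231.28482553]), 'orientation': array([-3.33625136e-06,  9.89224409e-01,  1.46407201e-01, -5.78195898e-06]), 'ft_force': array([ 0.20052614,  0.23004762, -0.44524272]), 'wrist_torque': array([ 0.00057559, -0.03559885,  0.0016652 ]), 'grasp_force': 0.0, 'finger_gap': 85.70973514516241}
```

View pics/top0.png

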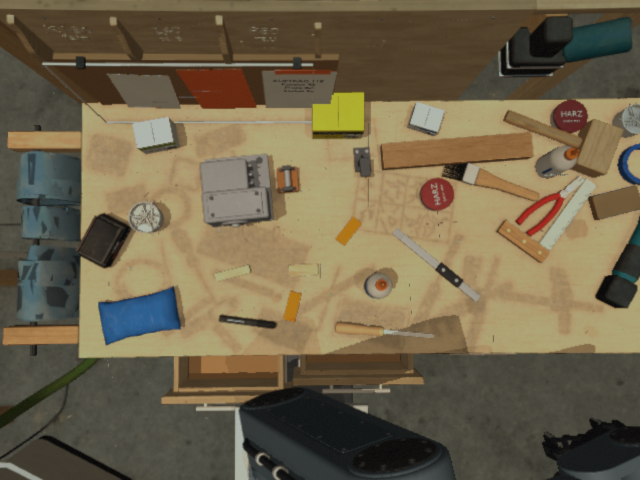

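View pics/scene0.png

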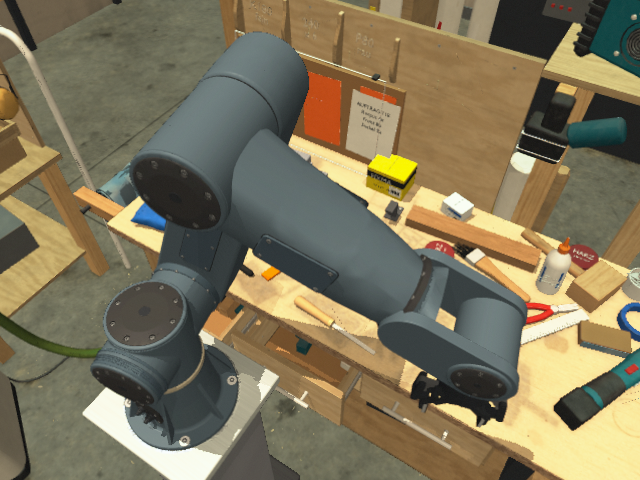

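The top view shows the grey unit at about (236,190), the fulcrum block at (288,179), the keeper at (362,160) and the pry bar from (395,230) to (479,300), with its grip near (450,275). There are several slips: pale (304,270), pale and narrower (232,271), orange (348,231) and orange (291,305). The pale slip at (304,270) fits the wide shim, because it is wider and shorter than the one at (232,271) and not orange. I'll confirm it in one enlarged crop.

```bash
python3 - <<'E'
from h import *
im=cv2.imread("pics/top0.png")[145:310,190:490]
cv2.imwrite("pics/crop1.png",cv2.resize(im,None,fx=2.66,fy=2.66,interpolation=cv2.INTER_CUBIC))
for n,uv,z in(("shim",(304,270),9),("strip",(232,271),10),("toe",(395,231),5),("tail",(479,299),5),("ful",(288,179),40),("keeper",(362,160),57),("gripc",(450,275),10)):
    print(n,pt("top",uv,z).round(1))
E
```

```text
shim [472.2  -8.9   9. ]
strip [471.4 164.4  10. ]
toe [ 565.2 -231.1    5. ]
tail [ 399.  -430.9    5. ]
ful [688.9  27.3  40. ]
keeper [ 730.1 -147.9   57. ]
gripc [ 457.3 -361.2   10. ]
```

View pics/crop1.png

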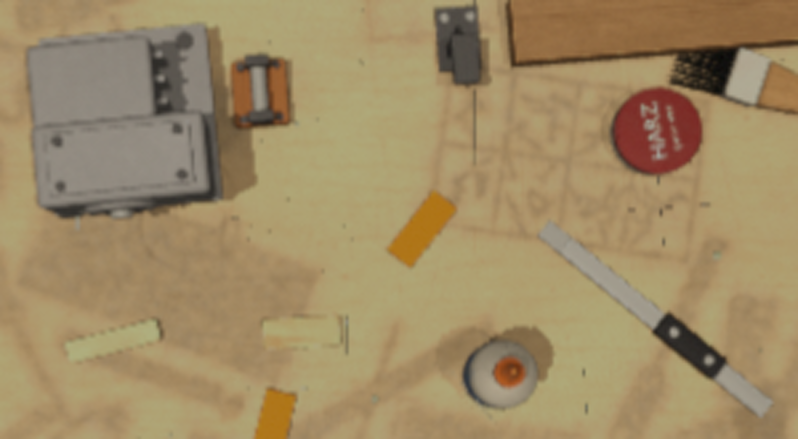

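The crop confirms it. The pale wide slip at crop (302,332) is the shim, the narrower pale one at (113,340) is the thin strip, and the two orange ones are decoys. The bar runs from its toe at (543,230) to its tail at (768,408). I'll move in for a near look at the unit, fulcrum and keeper.

```bash
python3 -m creep '[[[1,0.7,-0.4,-0.2,0,0,0],[1,0.7,-0.4,-0.2,0,0,0],[1,0.7,-0.4,-0.2,0,0,0],[1,0.7,-0.4,-0.2,0,0,0],[1,0.7,-0.4,-0.2,0,0,0],[1,0.7,-0.4,-0.2,0,0,0],[1,0.7,-0.4,-0.2,0,0,0],[1,0.7,-0.4,-0.2,0,0,0],[1,0.7,-0.4,-0.2,0,0,0],[1,0.7,-0.4,-0.2,0,0,0]]]'; python3 - <<'E'
from h import *
s,t,r=st(); K,k,E=cal("wrist"); print(K.round(1).tolist(),k)
print("cam in tool",r.inv().apply(E[:3,3]-t).round(1),(r.inv().as_matrix()@E[:3,:3]).round(2).tolist(), s["qpos"].round(2))
E
```

```text
time_s: 2.1
tool_pos: [437.3, -232.2, 331.9]
orientation: [0.0, 0.989, 0.146, 0.0]
ft_force: [1.2, -1.1, 0.3]
finger_gap: 85.8
grasp_force: 0.0
[[383.9, 0.0, 319.6], [0.0, 383.9, 241.4], [0.0, 0.0, 1.0]] 0.012872295389349085
cam in tool [  80.6    0.9 -142.2] [[0.0, -0.95, -0.32], [1.0, 0.0, -0.0], [0.0, -0.32, 0.95]] [-0.58  0.16  1.65  0.    1.33  0.69]
```

```bash
python3 -m creep '[[[1,0.82,-0.47,0,0,0,0],[1,0.82,-0.47,0,0,0,0],[1,0.82,-0.47,0,0,0,0],[1,0.82,-0.47,0,0,0,0],[1,0.82,-0.47,0,0,0,0],[1,0,0,0,0,0,0.28],[1,0,0,0,0,0,0.28],[1,0,0,0,0,0,0],[1,0,0,0,0,0,0]]]'; python3 - <<'E'
from h import *
import pickle
c=cal("wrist"); im=vision.capture("wrist"); cv2.imwrite("pics/w1.png",im); pickle.dump(c,open("w1.pkl","wb"))
for t in("gear_unit","pry_bar","keeper","wide_shim_mid","thin_strip"):
    print(t,[([round(x) for x in d["extent"]],round(d["conf"],2)) for d in vision.search_frame("wrist",t)][:3])
print(c[2].round(3).tolist())
E
```

```text
time_s: 3.0
tool_pos: [598.5, -61.9, 331.3]
orientation: [0.0, 1.0, 0.002, -0.0]
ft_force: [0.9, 0.1, -0.4]
finger_gap: 85.1
grasp_force: 0.0
gear_unit [([3, 39, 210, 185], 0.65)]
pry_bar [([446, 202, 144, 130], 0.82)]
keeper [([385, 20, 42, 81], 0.57)]
wide_shim_mid [([340, 176, 54, 61], 0.94), ([248, 266, 54, 25], 0.89), ([244, 311, 32, 51], 0.76)]
thin_strip [([113, 268, 70, 26], 0.84)]
[[0.005, -0.949, -0.316, 679.355], [-1.0, -0.005, -0.001, -62.517], [-0.001, 0.316, -0.949, 473.569], [0.0, 0.0, 0.0, 1.0]]
```

View pics/w1.png

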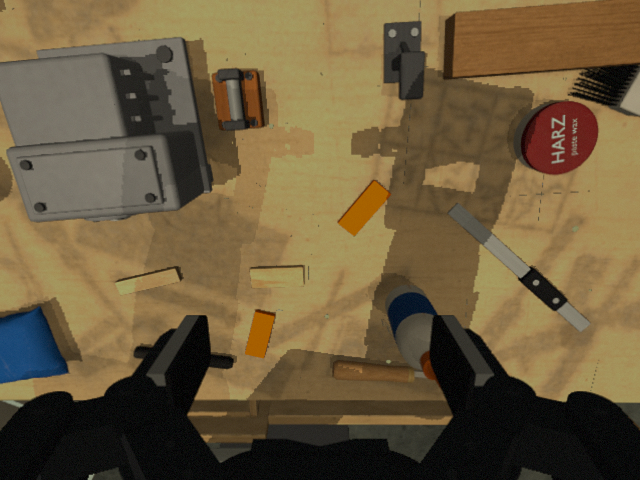

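The wrist view shows the unit's base plate right edge running from (187,38) to (212,189), the fulcrum ridge at about (234,100), the keeper nose at about (411,75), the wide shim at (277,276) and the bar from (455,208) to (585,327). I'll enlarge the upper part for exact pixels.

```bash
python3 - <<'E'
from h import *
im=cv2.imread("pics/w1.png")[15:215,160:440]
im=cv2.resize(im,None,fx=2.8,fy=2.8,interpolation=cv2.INTER_CUBIC)
for k in range(0,280,20): cv2.line(im,(int(k*2.8),0),(int(k*2.8),6 if k%100-40 else 14),(0,0,255),1)
for k in range(5,200,20): cv2.line(im,(0,int(k*2.8)),(6,int(k*2.8)),(0,0,255),1)
cv2.imwrite("pics/w1c.png",im)
E
```

```text
(no output)
```

View pics/w1c.png

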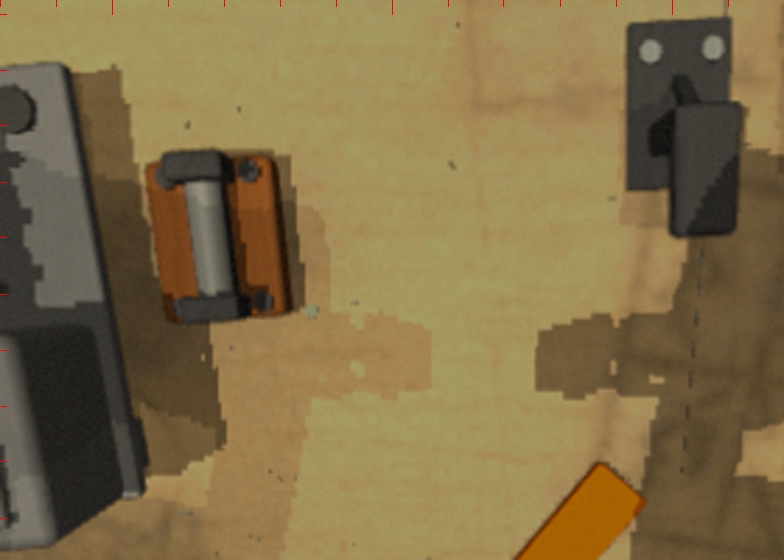

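```bash
cat > fit.py <<'E'
from h import *
import pickle
from scipy.optimize import least_squares
c=pickle.load(open("w1.pkl","rb"))
f=lambda x,y:(160+(x+.5)/2.8-.5,15+(y+.5)/2.8-.5)
def T(p,q): 
    a=np.cos(p[2]),np.sin(p[2]); q=np.array(q,float); return np.array([p[0]+a[0]*q[0]-a[1]*q[1],p[1]+a[1]*q[0]+a[0]*q[1],q[2]])
def fit(name,obs,x0):
    g=lambda p:np.concatenate([px("w",T(p,q),c)-uv for q,uv in obs])
    s=least_squares(g,x0,x_scale=[1,1,.01],loss="soft_l1"); print(name,s.x.round(3),"deg",np.degrees(s.x[2]).round(2)); print(s.fun.round(1).tolist() if 0 else g(s.x).round(1).reshape(-1,2).tolist()); return s.x
u=fit("unit",[((80,-75,28),f(76,66)),((-80,-75,28),f(147,493)),((-10,-70,130),(166,137)),((-80,-70,130),(178,209)),((-10,75,130),(9,150)),((-80,75,130),(32,220))],[700,130,.05])
k=fit("keeper",[((30,12,57.5),f(675,102)),((30,-12,57.5),f(741,102)),((-14,-12,57.5),f(737,233)),((-14,12,57.5),f(671,233))],[730,-148,0])
for a,b in((f(199,180),f(215,295)),):
    A,B=pt("w",a,33,c),pt("w",b,33,c); print("ridge",(A+B)/2,np.linalg.norm(A-B),np.degrees(np.arctan2(*(A-B)[[1,0]])))
for n,uv in(("blk",[(148,165),(270,154),(290,313),(172,322)]),("kbase",[(628,24),(731,18),(628,188)])):
    print(n,[pt("w",f(*x),33 if n=="blk" else 4,c)[:2].round(1).tolist() for x in uv])
print("ledge",T(u,(20,-75,28)).round(1),"foot",T(u,(-62,-55,0)).round(1))
ko=T(u,(20,-75,28)); print("keeper in unit",)
# bar & shim
P=lambda uv,z:pt("w",uv,z,c)[:2]
toe,tail=P((453,208),4),P((584,327),8); d=toe-tail; print("bar",toe,tail,np.linalg.norm(d),np.degrees(np.arctan2(d[1],d[0])))
print("grip",P((541,289),14),"shim",[P(x,9).round(1).tolist() for x in((251,268),(303,267),(303,284),(251,286))])
E
python3 fit.py
```

```text
unit [6.64728e+02 1.40936e+02 1.05000e-01] deg 5.99
[[1.2, -0.2], [4.5, -0.2], [-0.4, -3.6], [5.0, 3.2], [-8.6, -0.1], [-3.8, 7.1]]
keeper [ 7.07775e+02 -1.53958e+02  4.20000e-02] deg 2.42
[[-0.3, -0.1], [0.8, -1.2], [-0.1, 0.2], [-0.3, 1.2]]
ridge [692.45725338  30.47474255  33.        ] 41.41557722222305 4.623645893872315
blk [[718.1, 50.9], [722.3, 4.9], [665.3, -0.2], [661.6, 46.4]]
kbase [[771.5, -131.0], [773.6, -170.5], [713.3, -134.5]]
ledge [692.4  68.4  28. ] foot [608.8  79.8   0. ]
keeper in unit
bar [ 567.81047707 -229.331949  ] [ 402.61970045 -425.53098261] 256.48012294951917 49.90412682498872
grip [ 462.12265561 -352.91721783] shim [[487.5, 26.6], [489.2, -41.3], [465.0, -41.1], [461.7, 27.9]]
```

```bash
cat > fit2.py <<'E'
from fit import *
obs=[((80,-75,28),f(76,66)),((-80,-75,28),f(147,493)),((80,75,40),(38,52))]
u=fit("plate",obs,[665,141,.1])
im=cv2.resize(cv2.imread("pics/w1.png")[20:240,0:275],None,fx=2.7,fy=2.7,interpolation=cv2.INTER_CUBIC)
def loop(p,qs,col):
    q=np.array([((px("w",T(p,a),c)-[0,20]+.5)*2.7) for a in qs]).astype(int); cv2.polylines(im,[q],True,col,1)
box=lambda x0,x1,y0,y1,z:[(x0,y0,z),(x1,y0,z),(x1,y1,z),(x0,y1,z)]
loop(u,box(-80,80,-75,75,28),(0,0,255));loop(u,box(-80,80,-75,75,40),(0,255,0));loop(u,box(-80,-10,-70,75,130),(255,0,0));loop(u,box(-10,80,-30,75,111),(255,0,255))
cv2.imwrite("pics/ov.png",im)
print("ledge",T(u,(20,-75,28)).round(1),"foot",T(u,(-62,-55,0)).round(1))
E
python3 fit2.py | tail -4
```

```text
grip [ 462.12265561 -352.91721783] shim [[487.5, 26.6], [489.2, -41.3], [465.0, -41.1], [461.7, 27.9]]
plate [6.64340e+02 1.42492e+02 1.01000e-01] deg 5.8
[[-0.0, 0.4], [3.1, 0.3], [-1.4, -0.6]]
ledge [691.8  69.9  28. ] foot [608.2  81.5   0. ]
```

View pics/ov.png

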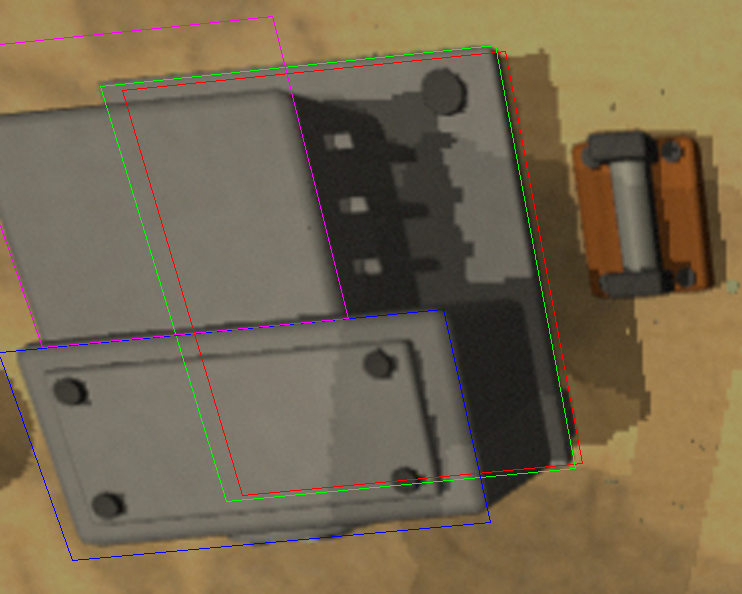

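```bash
cat >> h.py <<'E'
from scipy.linalg import expm
def pose(psi,al):
    """tool rotation: x axis at heading psi (deg), raised al (deg); y horizontal"""
    p,a=np.radians([psi,al]); x=np.array([np.cos(a)*np.cos(p),np.cos(a)*np.sin(p),np.sin(a)]); y=np.array([np.sin(p),-np.cos(p),0]); return R.from_matrix(np.c_[x,y,np.cross(x,y)])
def rows(p1,R1,n,p0=None,R0=None):
    """one row to repeat n times to get from p0,R0 (default: as it stands) to p1,R1"""
    if p0 is None: _,p0,R0=st()
    w=(R0.inv()*R1).as_rotvec()/n
    A=sum((R0*R.from_rotvec(w*k)).as_matrix() for k in range(n))
    v=np.linalg.solve(A,np.array(p1)-p0)
    print(n,"x",(v/50).round(3).tolist()+(w/np.radians(30)).round(3).tolist(),"mm/row",np.linalg.norm(v).round(1)); return np.array(p1),R1
E
python3 - <<'E'
from h import *
a=rows([460,-357.5,110],pose(50,20),8)
rows([460,-357.5,6],pose(50,20),4,*a)
E
```

```text
8 x [-0.693, 0.602, 0.441, 0.036, 0.078, -0.206] mm/row 50.9
4 x [-0.178, 0.0, 0.489, 0.0, 0.0, 0.0] mm/row 26.0
```

```bash
python3 -m creep '[[[1,-0.69,0.6,0.44,0.036,0.078,-0.206],[1,-0.69,0.6,0.44,0.036,0.078,-0.206],[1,-0.69,0.6,0.44,0.036,0.078,-0.206],[1,-0.69,0.6,0.44,0.036,0.078,-0.206],[1,-0.69,0.6,0.44,0.036,0.078,-0.206],[1,-0.69,0.6,0.44,0.036,0.078,-0.206],[1,-0.69,0.6,0.44,0.036,0.078,-0.206],[1,-0.69,0.6,0.44,0.036,0.078,-0.206],[1,0,0,0,0,0,0],[1,0,0,0,0,0,0]]]'; python3 - <<'E'
from h import *
c=cal("wrist"); im=vision.capture("wrist"); cv2.imwrite("pics/w2.png",im)
print([([round(x) for x in d["extent"]],round(d["conf"],2)) for d in vision.search_frame("wrist","pry_bar")][:3])
# black grip blob
for nm,q in(("tip",(460+170*.643,-357.5+170*.766,4)),("grip",(460,-357.5,14))): print(nm,px("w",q,c).round(0))
g=im[:330].max(axis=2); print(st()[1],)
rows([460,-357.5,6],pose(50,20),4)
E
```

```text
time_s: 4.3
tool_pos: [463.0, -332.9, 128.4]
orientation: [-0.071, 0.906, 0.391, 0.147]
ft_force: [0.0, 1.0, 0.1]
finger_gap: 85.4
grasp_force: 0.0
[([317, 83, 46, 360], 0.64)]
tip [329.  83.]
grip [342. 314.]
[ 463.92292509 -331.91197221  130.28297406]
4 x [-0.307, 0.075, 0.551, 0.004, 0.01, -0.026] mm/row 31.7
```

View pics/w2.png

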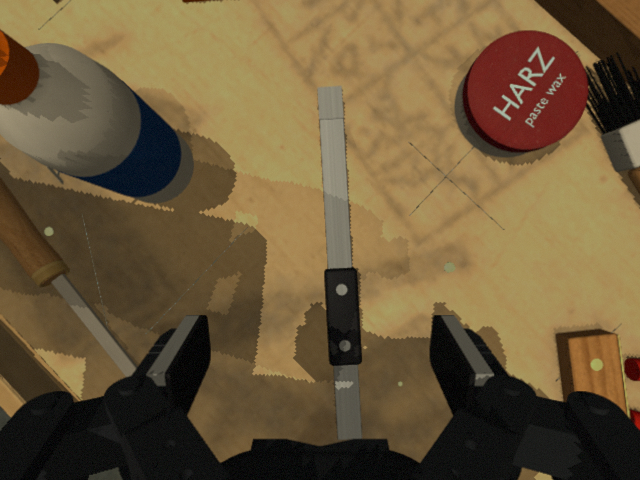

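The wrist view shows the bar's toe tip at (329,87), predicted (329,83), and the grip centre at (343,316), predicted (342,314). The estimate holds, so I'll descend and grip.

```bash
python3 -m creep '[[[1,-0.307,0.075,0.551,0.004,0.01,-0.026],[1,-0.307,0.075,0.551,0.004,0.01,-0.026],[1,-0.307,0.075,0.551,0.004,0.01,-0.026],[1,-0.307,0.075,0.551,0.004,0.01,-0.026],[0,0,0,0,0,0,0],[-1,0,0,0,0,0,0],[-1,0,0,0,0,0,0],[-1,0,0,0,0,0,0],[-1,0,0,0,0,0,0],[-1,0,0,0,0,0,0]]]'; python3 - <<'E'
from h import *
s,t,r=st(); print(t,s["finger_gap"],s["grasp_force"])
E
```

```text
time_s: 5.4
tool_pos: [460.1, -358.2, 6.9]
orientation: [-0.073, 0.892, 0.416, 0.158]
ft_force: [-2.1, 1.6, 10.9]
finger_gap: 22.0
grasp_force: 59.2
[ 460.10759382 -358.17650826    6.93389378] 21.95411282508683 59.21582579612732
```

```bash
cat >> h.py <<'E'
RC=np.array([692.5,30.5]); L=168.5; D0=20.
def bar(phi,s,c=0.,psi=94.7,lat=0.,zc=0.,h=6.9):
    """TCP target for a bar pitched phi (toe down), toe s past the ridge, c above it; lat: shift along ridge x"""
    f=np.radians(phi); a=np.radians(94.7-90); ps=np.radians(psi)
    d=np.array([np.cos(ps)*np.cos(f),np.sin(ps)*np.cos(f),-np.sin(f)]); n=np.array([np.cos(ps)*np.sin(f),np.sin(ps)*np.sin(f),np.cos(f)])
    o=np.array([RC[0]+lat*np.cos(a),RC[1]+lat*np.sin(a),33+zc])
    return o+(7+c+h)*n+(s-L)*d, pose(psi,D0-phi)
E
python3 - <<'E'
from h import *
s,t,r=st()
a=rows(t+[0,0,120],r,3)
b=rows(*bar(34,20,50,86.2,-3),9,*a); print(b[0])
b=rows(*bar(34,20,1.5,86.2,-3),3,*b); print(b[0])
b=rows(*bar(34,60,1.5,86.2,-3),4,*b); print(b[0])
E
```

```text
3 x [0.274, 0.001, -0.752, 0.0, 0.0, 0.0] mm/row 40.0
9 x [0.843, 0.191, -0.017, 0.007, -0.122, -0.136] mm/row 43.2
[683.71909742 -56.93336158 169.01564705]
3 x [-0.111, -0.0, 0.304, 0.0, 0.0, 0.0] mm/row 16.2
[681.92169252 -83.99459134 128.80732478]
4 x [0.188, -0.0, 0.068, 0.0, 0.0, 0.0] mm/row 10.0
[684.11943466 -50.90599505 106.43960864]
```

```bash
python3 -m creep '[[[-1,0.274,0,-0.752,0,0,0],[-1,0.274,0,-0.752,0,0,0],[-1,0.274,0,-0.752,0,0,0],[-1,0,0,0,0,0,0]]]'; python3 -m creep '[[[-1,0.843,0.191,-0.017,0.007,-0.122,-0.136],[-1,0.843,0.191,-0.017,0.007,-0.122,-0.136],[-1,0.843,0.191,-0.017,0.007,-0.122,-0.136],[-1,0.843,0.191,-0.017,0.007,-0.122,-0.136],[-1,0.843,0.191,-0.017,0.007,-0.122,-0.136],[-1,0.843,0.191,-0.017,0.007,-0.122,-0.136],[-1,0.843,0.191,-0.017,0.007,-0.122,-0.136],[-1,0.843,0.191,-0.017,0.007,-0.122,-0.136],[-1,0.843,0.191,-0.017,0.007,-0.122,-0.136],[-1,0,0,0,0,0,0]]]'; python3 - <<'E'
from h import *
im=vision.capture("top"); 
c=cal("wrist"); im2=vision.capture("wrist"); cv2.imwrite("pics/w3.png",im2)
cv2.imwrite("pics/t3.png",np.hstack([cv2.resize(im[140:240,230:330],(400,400),interpolation=cv2.INTER_CUBIC),cv2.resize(im2,(400,300)).copy() if 0 else cv2.copyMakeBorder(cv2.resize(im2,(400,300)),0,100,0,0,0)]))
b=rows(*bar(34,20,1.5,86.2,-3),3); rows(*bar(34,60,1.5,86.2,-3),4,*b)
E
```

```text
time_s: 5.8
tool_pos: [461.3, -359.7, 130.7]
orientation: [-0.07, 0.892, 0.417, 0.158]
ft_force: [1.1, -0.2, -2.2]
finger_gap: 21.9
grasp_force: 60.4
time_s: 6.8
tool_pos: [683.5, -50.0, 164.2]
orientation: [0.083, 0.721, 0.682, -0.091]
ft_force: [0.1, -1.6, -3.7]
finger_gap: 21.8
grasp_force: 60.4
3 x [-0.128, 0.007, 0.283, -0.001, 0.0, 0.003] mm/row 15.5
4 x [0.188, -0.0, 0.068, 0.0, 0.0, 0.0] mm/row 10.0
```

View pics/t3.png

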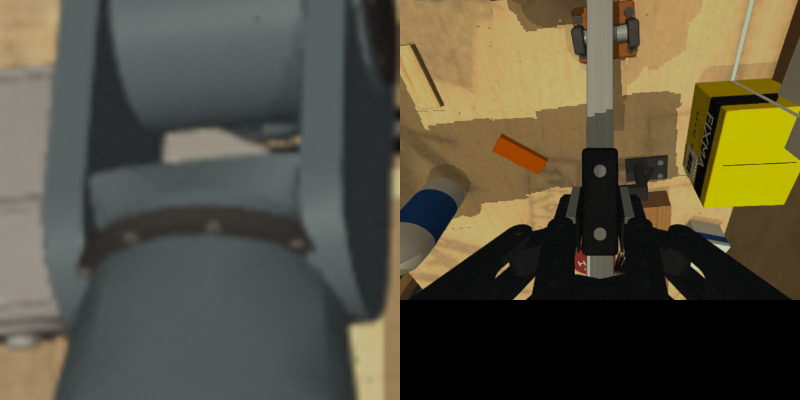

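The left half of the picture (top camera) is blocked by the arm. The right half (wrist camera) shows the bar held straight, its grip front end at about (318,240) in the full frame, heading over the fulcrum between the cheeks, which span about x=280..384 at row 61. I'll check that against prediction.

```bash
python3 - <<'E'
from h import *
c=cal("wrist"); s,t,r=st()
d=r.apply([np.cos(.349),0,np.sin(.349)]); n=r.apply([np.sin(.349),0,-np.cos(.349)])
toe=t+L*d-6.9*n
print("tip",toe.round(1),px("w",toe+4*n,c).round())
for a,h in((135,14),(205,14),(25,8)): print(a,px("w",toe-a*d+h*n,c).round())
a=np.radians(4.7)
for l in(-20,0,20): print("ridge",l,px("w",[692.5+l*np.cos(a),30.5+l*np.sin(a),40],c).round())
im=cv2.imread("pics/w3.png"); g=cv2.cvtColor(im,cv2.COLOR_BGR2GRAY).astype(int)
print(g[225:260:2,318].tolist()); 
for v in(30,60,100,150): print(v,g[v,270:400:3].tolist())
E
```

```text
tip [691.   80.5  65.3] [320. -74.]
135 [320. 236.]
205 [320. 413.]
25 [320. -24.]
ridge -20 [294.  57.]
ridge 0 [329.  52.]
ridge 20 [364.  46.]
[76, 76, 75, 79, 78, 79, 16, 10, 12, 21, 16, 13, 15, 16, 15, 15, 17, 17]
30 [79, 79, 46, 61, 66, 63, 65, 58, 87, 82, 125, 135, 134, 138, 134, 132, 133, 133, 133, 133, 134, 132, 132, 116, 47, 50, 46, 80, 90, 89, 79, 38, 36, 38, 33, 32, 55, 147, 148, 146, 146, 148, 149, 147]
60 [147, 147, 48, 60, 61, 63, 62, 50, 126, 160, 126, 134, 139, 140, 134, 132, 134, 131, 134, 133, 135, 132, 133, 121, 67, 65, 105, 109, 106, 103, 100, 84, 43, 61, 57, 60, 61, 52, 139, 149, 152, 154, 151, 152]
100 [169, 170, 172, 172, 171, 166, 123, 68, 56, 56, 128, 136, 138, 138, 136, 134, 135, 133, 135, 134, 137, 135, 134, 121, 83, 83, 81, 78, 146, 138, 140, 161, 144, 146, 149, 147, 149, 148, 150, 147, 150, 152, 150, 153]
150 [169, 163, 170, 171, 176, 176, 173, 173, 173, 171, 130, 132, 138, 140, 137, 135, 138, 136, 136, 137, 139, 137, 135, 128, 88, 87, 87, 85, 91, 148, 150, 169, 171, 173, 110, 109, 107, 104, 103, 104, 108, 105, 109, 105]
```

Prediction and picture agree (grip front 237 against 236, ridge centre about 330 against 329). Next I lower the bar and slide the toe in.

```bash
python3 -m creep '[[[-1,-0.128,0.007,0.283,0,0,0.003],[-1,-0.128,0.007,0.283,0,0,0.003],[-1,-0.128,0.007,0.283,0,0,0.003],[-1,0,0,0,0,0,0],[-1,0.188,0,0.068,0,0,0],[-1,0.188,0,0.068,0,0,0],[-1,0.188,0,0.068,0,0,0],[-1,0.188,0,0.068,0,0,0],[-1,0,0,0,0,0,0],[-1,0,0,0,0,0,0]]]'; python3 - <<'E'
from h import *
print(st()[1],bar(34,60,1.5,86.2,-3)[0])
p=rows(*bar(34,60,1.5,86.2,-3),1)
for a in((24,60,0),(14,60,0),(4,60,0),(-2.5,60,0)): p=rows(*bar(a[0],a[1],a[2],86.2,-3),4,*p)
E
```

```text
time_s: 7.9
tool_pos: [684.6, -52.2, 107.8]
orientation: [0.083, 0.726, 0.677, -0.09]
ft_force: [-0.2, -0.8, -3.0]
finger_gap: 21.7
grasp_force: 60.3
[684.56413481 -52.18747343 107.7874829 ] [684.11943466 -50.90599505 106.43960864]
1 x [0.031, -0.011, 0.02, -0.002, 0.002, -0.005] mm/row 1.9
4 x [-0.045, -0.0, 0.093, -0.0, 0.083, -0.0] mm/row 5.1
4 x [-0.042, 0.0, 0.086, 0.0, 0.083, 0.0] mm/row 4.8
4 x [-0.042, 0.0, 0.086, 0.0, 0.083, 0.0] mm/row 4.8
4 x [-0.028, -0.0, 0.056, 0.0, 0.054, -0.0] mm/row 3.1
```

```bash
python3 -m creep '[[[-1,0.03,-0.01,0.02,0,0,-0.005],[-1,-0.045,0,0.093,0,0.083,0],[-1,-0.045,0,0.093,0,0.083,0],[-1,-0.045,0,0.093,0,0.083,0],[-1,-0.045,0,0.093,0,0.083,0],[-1,0,0,0,0,0,0]]]';python3 -m creep '[[[-1,-0.042,0,0.086,0,0.083,0],[-1,-0.042,0,0.086,0,0.083,0],[-1,-0.042,0,0.086,0,0.083,0],[-1,-0.042,0,0.086,0,0.083,0],[-1,0,0,0,0,0,0]]]'; python3 - <<'E'
from h import *
s,t,r=st();print(t,bar(14,60,0,86.2,-3)[0],((r.inv()*bar(14,60,0,86.2,-3)[1]).as_rotvec(True)).round(2),s["wrist_torque"])
E
```

```text
time_s: 8.5
tool_pos: [683.3, -64.0, 90.0]
orientation: [0.024, 0.731, 0.682, -0.025]
ft_force: [-2.1, 5.3, 1.7]
finger_gap: 21.8
grasp_force: 61.0
time_s: 9.0
tool_pos: [682.7, -72.0, 72.8]
orientation: [-0.036, 0.73, 0.682, 0.038]
ft_force: [-0.1, 5.8, 1.8]
finger_gap: 21.8
grasp_force: 60.9
[682.70074246 -72.00450388  72.8208938 ] [682.7558249  -71.4361255   72.73563627] [-0.03 -0.   -0.12] [0.85457504 0.00785302 0.04172094]
```

```bash
python3 -m creep '[[[-1,-0.042,0,0.086,0,0.083,0],[-1,-0.042,0,0.086,0,0.083,0],[-1,-0.042,0,0.086,0,0.083,0],[-1,-0.042,0,0.086,0,0.083,0],[-1,0,0,0,0,0,0]]]'; python3 -m creep '[[[-1,-0.028,0,0.056,0,0.054,0],[-1,-0.028,0,0.056,0,0.054,0],[-1,-0.028,0,0.056,0,0.054,0],[-1,-0.028,0,0.056,0,0.054,0],[-1,0,0,0,0,0,0]]]'; python3 - <<'E'
from h import *
s,t,r=st();q=bar(-2.5,60,0,86.2,-3);print(t,q[0],((r.inv()*q[1]).as_rotvec(True)).round(2),s["wrist_torque"])
im=vision.capture("top"); cv2.imwrite("pics/t4.png",im)
p=rows(*q,1)
rows(*bar(-2.5,60,0,94.7,0),5,*p)
E
```

```text
time_s: 9.5
tool_pos: [682.3, -76.7, 54.5]
orientation: [-0.096, 0.724, 0.676, 0.101]
ft_force: [-0.2, 8.2, 2.8]
finger_gap: 21.6
grasp_force: 60.8
time_s: 10.0
tool_pos: [682.7, -77.8, 43.0]
orientation: [-0.133, 0.716, 0.67, 0.142]
ft_force: [0.7, 12.0, 6.1]
finger_gap: 21.9
grasp_force: 60.9
[682.65467712 -77.77157673  43.02070201] [682.28603112 -78.50921041  42.15406675] [ 0.   -0.01 -0.05] [ 1.83278499 -0.20394039  0.09566237]
1 x [-0.022, -0.008, 0.015, 0.0, 0.002, -0.001] mm/row 1.4
5 x [0.002, 0.077, 0.001, 0.022, 0.0, -0.052] mm/row 3.8
```

```bash
python3 -m creep '[[[-1,-0.022,-0.008,0.02,0,0,0],[-1,0,0.077,0,0.022,0,-0.052],[-1,0,0.077,0,0.022,0,-0.052],[-1,0,0.077,0,0.022,0,-0.052],[-1,0,0.077,0,0.022,0,-0.052],[-1,0,0.077,0,0.022,0,-0.052],[-1,0,0,0,0,0,0]]]'; python3 - <<'E'
from h import *
s,t,r=st();q=bar(-2.5,60,0,94.7,0);print(t,q[0],((r.inv()*q[1]).as_rotvec(True)).round(2),s["wrist_torque"])
c=cal("wrist"); im=vision.capture("wrist"); cv2.imwrite("pics/w5.png",im)
for l in((-14,12),(-14,-12)): 
    a=np.radians(4.7); print(px("w",[708+l[0]*np.cos(a)-l[1]*np.sin(a),-154+l[0]*np.sin(a)+l[1]*np.cos(a),57.5],c).round())
rows(*bar(-.8,60,0,94.7,0),3)
E
```

```text
time_s: 10.75
tool_pos: [701.6, -79.2, 42.0]
orientation: [-0.143, 0.665, 0.722, 0.131]
ft_force: [-3.6, 6.0, 6.7]
finger_gap: 21.9
grasp_force: 61.2
[701.55831496 -79.22954559  42.03877404] [701.43154666 -78.13650646  42.15406675] [-0.1   0.14 -0.  ] [1.08123531 0.42657847 0.32375724]
[283. 496.]
[282. 567.]
3 x [0.017, 0.0, -0.017, -0.001, -0.017, -0.0] mm/row 1.2
```

View pics/w5.png

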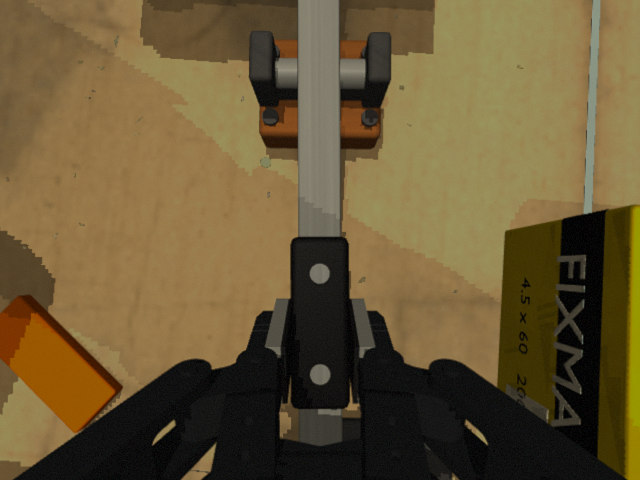

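The picture shows the bar lying on the ridge, centred between the cheeks (cheeks at x=249..391, bar 299..341), with the grip still straight in the pads. I'll ease the bar up under the keeper nose and release it.

```bash
python3 -m creep '[[[-1,0.017,0,-0.017,0,-0.017,0],[-1,0.017,0,-0.017,0,-0.017,0],[-1,0.017,0,-0.017,0,-0.017,0],[-1,0,0,0,0,0,0]]]'; python3 - <<'E'
from h import *
s,t,r=st();q=bar(-.8,60,0,94.7,0);print(t,q[0],((r.inv()*q[1]).as_rotvec(True)).round(2),s["wrist_torque"])
E
```

```text
time_s: 11.2
tool_pos: [701.3, -79.1, 44.7]
orientation: [-0.132, 0.667, 0.723, 0.121]
ft_force: [-1.9, -2.8, 3.6]
finger_gap: 21.7
grasp_force: 61.2
[701.25327364 -79.144361    44.72748629] [701.40536375 -77.8180376   45.38374852] [-0.03  0.12 -0.1 ] [-0.38242064  0.14536218  0.23389372]
```

```bash
python3 -m creep '[[[-1,0.008,0,-0.015,0,-0.01,0],[-1,0.005,0,-0.01,0,-0.005,0],[-1,0,0,0,0,0,0]]]'; python3 -m creep '[[[0.1,0,0,0,0,0,0],[0.1,0,0,0,0,0,0],[0.1,0,0,0,0,0,0],[0.1,0,0,0,0,0,0],[0.1,0,0,0,0,0,0]]]'; python3 - <<'E'
from h import *
c=cal("wrist"); im=vision.capture("wrist"); cv2.imwrite("pics/w6.png",im)
g=cv2.cvtColor(im,cv2.COLOR_BGR2GRAY).astype(int)
for v in(20,150,220): print(v,g[v,270:400:3].tolist())
print(g[225:260:2,318].tolist())
E
```

```text
time_s: 11.5
tool_pos: [701.1, -79.1, 45.3]
orientation: [-0.13, 0.668, 0.723, 0.119]
ft_force: [-0.1, -6.1, 2.4]
finger_gap: 21.8
grasp_force: 61.2
time_s: 12.0
tool_pos: [700.8, -78.2, 45.3]
orientation: [-0.131, 0.668, 0.723, 0.119]
ft_force: [0.5, 0.1, 0.0]
finger_gap: 46.6
grasp_force: 0.0
20 [72, 73, 72, 72, 71, 67, 70, 69, 72, 68, 126, 129, 130, 134, 125, 125, 128, 126, 126, 126, 126, 124, 124, 107, 54, 58, 74, 76, 79, 82, 83, 85, 87, 84, 85, 85, 89, 88, 87, 85, 85, 85, 85, 90]
150 [91, 89, 87, 91, 86, 90, 89, 85, 82, 75, 123, 128, 130, 130, 128, 123, 129, 126, 126, 128, 130, 129, 125, 117, 67, 67, 88, 83, 83, 82, 86, 89, 90, 88, 88, 87, 92, 136, 139, 137, 137, 139, 140, 137]
220 [130, 129, 128, 129, 129, 127, 126, 124, 128, 129, 104, 112, 110, 112, 112, 107, 109, 109, 108, 107, 112, 110, 109, 107, 77, 125, 123, 123, 125, 123, 125, 127, 129, 130, 126, 124, 128, 127, 127, 122, 122, 137, 140, 135]
[108, 109, 109, 110, 109, 107, 111, 43, 17, 19, 30, 29, 28, 32, 27, 31, 30, 29]
```

The bar stays parked with the hand open (0 N). I'll back off and move over the wide shim.

```bash
python3 -m creep '[[[0.1,0,0,-0.3,0,0,0],[0.1,0,0,-0.8,0,0,0],[0.1,0,0,-0.9,0,0,0],[0.1,0,0,-0.9,0,0,0]]]'; python3 - <<'E'
from h import *
rows([474,-31,200],pose(92,5),7)
E
```

```text
time_s: 12.45
tool_pos: [705.1, -129.4, 184.1]
orientation: [-0.13, 0.668, 0.723, 0.119]
ft_force: [1.1, 0.2, 0.1]
finger_gap: 46.8
grasp_force: 0.0
7 x [0.323, -0.642, 0.033, -0.003, -0.073, 0.012] mm/row 36.0
```

```bash
python3 -m creep '[[[1,0.323,-0.642,0.033,0,-0.073,0.012],[1,0.323,-0.642,0.033,0,-0.073,0.012],[1,0.323,-0.642,0.033,0,-0.073,0.012],[1,0.323,-0.642,0.033,0,-0.073,0.012],[1,0.323,-0.642,0.033,0,-0.073,0.012],[1,0.323,-0.642,0.033,0,-0.073,0.012],[1,0.323,-0.642,0.033,0,-0.073,0.012],[1,0,0,0,0,0,0],[1,0,0,0,0,0,0]]]'; python3 - <<'E'
from h import *
import pickle
c=cal("wrist"); im=vision.capture("wrist"); cv2.imwrite("pics/w7.png",im); pickle.dump(c,open("w7.pkl","wb"))
print([([round(x) for x in d["extent"]],round(d["conf"],2)) for d in vision.search_frame("wrist","wide_shim_mid")][:4])
print(st()[1], "pred shim",[px("w",q,c).round().tolist() for q in((488,27,9),(460,27,9),(460,-43,9),(488,-43,9))])
print("plate edge pred",[px("w",q,c).round().tolist() for q in((604,83,0),(608.2,81.5,0),(692,70,47))])
E
```

```text
time_s: 13.35
tool_pos: [474.4, -30.5, 199.9]
orientation: [-0.035, 0.693, 0.72, 0.027]
ft_force: [0.8, -0.6, -0.4]
finger_gap: 85.6
grasp_force: 0.0
[([382, 282, 54, 62], 0.65), ([303, 161, 38, 80], 0.61), ([184, 140, 83, 58], 0.56)]
[475.06291911 -31.09972291 199.30001269] pred shim [[340.0, 162.0], [308.0, 161.0], [306.0, 240.0], [337.0, 241.0]]
plate edge pred [[479.0, 100.0], [484.0, 102.0], [622.0, 115.0]]
```

```bash
python3 - <<'E'
from h import *
rows([474,-30,3.5],pose(92,5),5)
E
```

```text
5 x [-0.063, 0.001, 0.781, -0.004, 0.0, 0.001] mm/row 39.2
```

```bash
python3 -m creep '[[[1,-0.063,0,0.781,0,0,0],[1,-0.063,0,0.781,0,0,0],[1,-0.063,0,0.781,0,0,0],[1,-0.063,0,0.781,0,0,0],[0.3,-0.063,0,0.781,0,0,0],[-1,0,0,0,0,0,0],[-1,0,0,0,0,0,0],[-1,0,0,0,0,0,0],[-1,0,0,0,0,0,0],[-1,0,0,0,0,0,0]]]'; python3 - <<'E'
from h import *
s,t,r=st();print(t,s["finger_gap"],s["grasp_force"],s["ft_force"])
a=rows(t+[0,0,60],r,2)
# staging: shim centre at foot -37-? along unit y; TCP 22 behind shim centre
th=np.radians(5.5); y=np.array([-np.sin(th),np.cos(th),0]); foot=np.array([608.2,81.5,0])
b=rows(foot-(40+22+8)*y+[0,0,t[2]+60],pose(95.5,5),5,*a); rows(b[0]-[0,0,57],b[1],3,*b); print(b[0])
E
```

```text
time_s: 14.45
tool_pos: [473.3, -29.8, 4.8]
orientation: [-0.034, 0.693, 0.72, 0.027]
ft_force: [-0.6, -1.4, 8.8]
finger_gap: 25.3
grasp_force: 59.6
[473.29451813 -29.8489505    4.8229479 ] 25.349795828697758 59.591589071787894 [-0.6179126  -1.36281263  8.84007139]
2 x [0.052, -0.005, -0.598, 0.0, 0.0, 0.0] mm/row 30.0
5 x [0.132, 0.576, 0.009, -0.001, 0.0, -0.022] mm/row 29.5
3 x [-0.033, 0.0, 0.379, 0.0, 0.0, 0.0] mm/row 19.0
[614.90920268  11.82226611  64.8229479 ]
```

```bash
python3 - <<'E'
from h import *
s,t,r=st()
a=(t+[0,0,60],r)
th=np.radians(5.5); y=np.array([-np.sin(th),np.cos(th),0]); foot=np.array([608.2,81.5,0])
b=rows(foot-110*y+[0,0,t[2]+60],pose(95.5,5),4,*a); rows(b[0]-[0,0,59],b[1],3,*b); print(b[0])
E
```

```text
4 x [-0.034, 0.727, -0.007, -0.001, 0.001, -0.028] mm/row 36.4
3 x [-0.034, 0.0, 0.392, 0.0, 0.0, 0.0] mm/row 19.7
[618.74303278 -27.99358182  64.8229479 ]
```

```bash
python3 -m creep '[[[-1,0.052,0,-0.598,0,0,0],[-1,0.052,0,-0.598,0,0,0],[-1,-0.034,0.727,0,0,0,-0.028],[-1,-0.034,0.727,0,0,0,-0.028],[-1,-0.034,0.727,0,0,0,-0.028],[-1,-0.034,0.727,0,0,0,-0.028],[-1,0,0,0,0,0,0],[-1,-0.034,0,0.392,0,0,0],[-1,-0.034,0,0.392,0,0,0],[-1,-0.034,0,0.392,0,0,0]]]';  python3 -m creep '[[[-1,0,0,0,0,0,0],[0.2,0,0,0,0,0,0],[0.2,0,0,0,0,0,0],[0.2,0,0,0,0,0,0]]]'; python3 - <<'E'
from h import *
s,t,r=st()
a=rows(t+[-10,-120,120],pose(95.5,25),5)
E
```

```text
time_s: 15.45
tool_pos: [617.8, -27.5, 2.6]
orientation: [-0.034, 0.672, 0.739, 0.027]
ft_force: [0.6, 0.7, 16.8]
finger_gap: 25.5
grasp_force: 65.6
time_s: 15.85
tool_pos: [617.7, -27.5, 2.5]
orientation: [-0.034, 0.672, 0.739, 0.027]
ft_force: [-0.1, -0.2, -0.1]
finger_gap: 51.2
grasp_force: 0.0
5 x [-0.356, -0.088, -0.577, -0.002, 0.133, -0.001] mm/row 34.2
```

```bash
python3 -m creep '[[[0.2,0,0,-0.6,0,0,0],[0.2,0,0,-0.6,0,0,0]]]'; python3 - <<'E'
from h import *
rows([608,-125,130],pose(95.5,40),5)
E
```

```text
time_s: 16.05
tool_pos: [617.9, -32.6, 62.0]
orientation: [-0.035, 0.672, 0.739, 0.026]
ft_force: [0.1, -0.3, 1.3]
finger_gap: 51.6
grasp_force: 0.0
5 x [-0.26, -0.076, -0.381, -0.003, 0.233, -0.001] mm/row 23.4
```

```bash
python3 -m creep '[[[0.2,-0.26,-0.076,-0.381,0,0.233,0],[0.2,-0.26,-0.076,-0.381,0,0.233,0],[0.2,-0.26,-0.076,-0.381,0,0.233,0],[0.2,-0.26,-0.076,-0.381,0,0.233,0],[0.2,-0.26,-0.076,-0.381,0,0.233,0],[0.2,0,0,0,0,0,0],[0.2,0,0,0,0,0,0]]]'; python3 - <<'E'
from h import *
import pickle
c=cal("wrist"); im=vision.capture("wrist"); cv2.imwrite("pics/w8.png",im); pickle.dump(c,open("w8.pkl","wb"))
print([([round(x) for x in d["extent"]],round(d["conf"],2)) for d in vision.search_frame("wrist","wide_shim_mid")][:4])
th=np.radians(5.5); a=np.radians(6.6)  # tip angle about left edge
Ru=R.from_euler("z",th); U=np.array([664.3,142.5,0])
def unit(q):
    q=np.array(q,float)-[0,75,0]; q=R.from_euler("x",-a).apply(q)+[0,75,0]; return U+Ru.apply(q)
def line(qs,col):
    p=np.array([px("w",unit(q),c)*[1.25,1.25] for q in qs]).round().astype(int); cv2.polylines(big,[p],True,col,1)
big=cv2.resize(im,None,fx=1.25,fy=1.25,interpolation=cv2.INTER_CUBIC)
line([(-80,-75,28),(80,-75,28),(80,-75,40),(-80,-75,40)],(0,255,0)); line([(-73,-70,0),(-51,-70,0),(-51,-40,0),(-73,-40,0)],(0,0,255)); line([(-73,-70,28),(-51,-70,28),(-51,-70,0),(-73,-70,0)],(255,0,255)); line([(-80,-70,130),(-10,-70,130),(-10,-70,40),(-80,-70,40)],(255,0,0))
cv2.imwrite("pics/ov8.png",big)
print(st()[1],unit((-62,-55,0)))
E
```

```text
time_s: 16.75
tool_pos: [608.5, -125.8, 129.2]
orientation: [-0.255, 0.633, 0.694, 0.227]
ft_force: [1.1, 1.6, -0.9]
finger_gap: 51.4
grasp_force: 0.0
[([324, 162, 36, 79], 0.84), ([42, 129, 86, 54], 0.75), ([221, 281, 95, 100], 0.71)]
[ 608.70617833 -124.17926046  129.57162412] [607.77437709  82.66834654  14.94182956]
```

View pics/ov8.png

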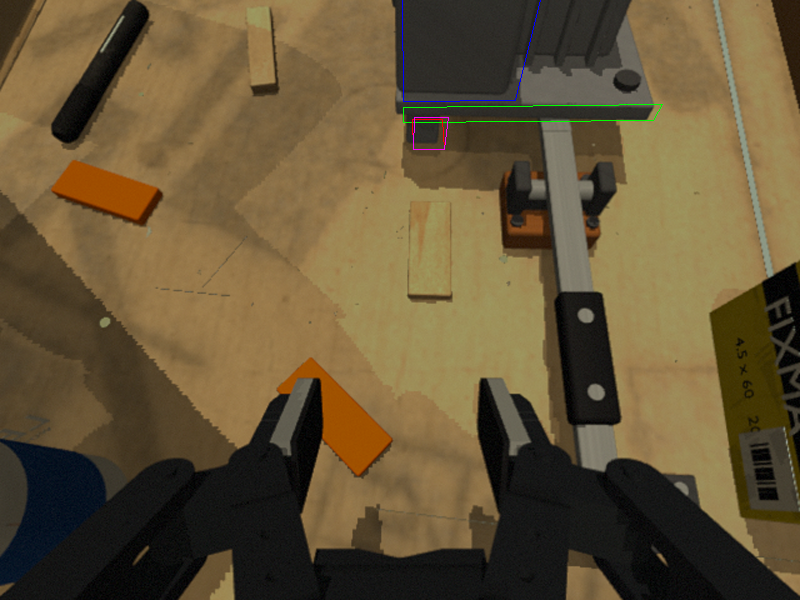

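The picture shows the foot under the raised plate, its front face at about big (426,132) against the predicted (430,133), so the unit sits roughly 3 mm nearer and 2 mm further left than modelled. The shim lies at big (410..451, 202..293), aligned with the unit's y axis and short of the foot. The bar is parked.

```bash
python3 - <<'E'
from h import *
import pickle
c=pickle.load(open("w8.pkl","rb"))
cs=[pt("w",np.array(q)/1.25,9,c) for q in((411,202),(451,202),(452,293),(409,293))]
m=np.mean(cs,axis=0); print(np.round(cs,1).tolist(),m)
h=(cs[0]+cs[1]-cs[2]-cs[3])[:2]; print("len",np.linalg.norm(h)/2,"heading",np.degrees(np.arctan2(h[1],h[0])))
y=np.array([-np.sin(.087),np.cos(.087),0])
g=m-25*y; g[2]=9
a=rows(g+[0,-15,80],pose(95,40),3); b=rows(g,pose(95,40),4,*a); print(g)
tgt=np.array([605,84.5,0])-2*y; print("shim travel",(tgt-m)[:2])
E
```

```text
[[600.4, 28.7, 9.0], [627.7, 31.2, 9.0], [632.1, -36.3, 9.0], [605.0, -38.8, 9.0]] [616.28017615  -3.80125243   9.        ]
len 67.62120608689735 heading 93.80733659926717
3 x [0.232, 0.116, 0.546, -0.007, 0.001, 0.002] mm/row 30.2
4 x [-0.2, 0.007, 0.354, 0.0, 0.0, 0.0] mm/row 20.3
[618.45243343 -28.70669959   9.        ]
shim travel [-11.10639557  86.30881666]
```

```bash
python3 -m creep '[[[0.2,0.232,0.116,0.546,0,0,0],[0.2,0.232,0.116,0.546,0,0,0],[0.2,0.232,0.116,0.546,0,0,0],[0.2,-0.2,0.007,0.354,0,0,0],[0.2,-0.2,0.007,0.354,0,0,0],[0.2,-0.2,0.007,0.354,0,0,0],[0.2,-0.21,0.007,0.34,0,0,0],[0.2,0,0,0,0,0,0]]]'; python3 -m creep '[[[-1,0,0,0,0,0,0],[-1,0,0,0,0,0,0],[-1,0,0,0,0,0,0],[-1,0,0,0,0,0,0]]]'; python3 - <<'E'
from h import *
s,t,r=st(); print(t)
y=np.array([-np.sin(.087),np.cos(.087),0]); m=np.array([616.2,-4.6,0])
tgt=np.array([605,84.5,0])-2*y; d=tgt-m
mid=tgt-45*y-m
a=rows(t+mid+[0,0,1.5],pose(95,40),4,t,r); b=rows(t+d+[0,0,1.5],pose(95,40),5,*a)
E
```

```text
time_s: 17.65
tool_pos: [616.2, -30.2, 6.0]
orientation: [-0.257, 0.633, 0.694, 0.227]
ft_force: [0.0, 0.5, 0.2]
finger_gap: 51.2
grasp_force: 0.0
time_s: 18.05
tool_pos: [618.4, -31.0, 10.1]
orientation: [-0.254, 0.633, 0.695, 0.228]
ft_force: [1.0, -3.6, 3.6]
finger_gap: 20.2
grasp_force: 58.6
[618.38194213 -31.046059    10.11818507]
4 x [0.169, -0.016, 0.132, -0.004, 0.001, 0.002] mm/row 10.7
5 x [0.138, 0.0, 0.116, 0.0, 0.0, 0.0] mm/row 9.0
```

```bash
python3 - <<'E'
from h import *
c=cal("wrist"); im=vision.capture("wrist"); cv2.imwrite("pics/w9.png",im)
print([([round(x) for x in d["extent"]],round(d["conf"],2)) for d in vision.search_frame("wrist","wide_shim_mid")][:4])
y=np.array([-np.sin(.087),np.cos(.087),0]); x=np.array([y[1],-y[0],0]); m=np.array([616.2,-4.6,9])
print("pred",[px("w",m+a*14*x+b*35*y,c).round().tolist() for a,b in((-1,1),(1,1),(1,-1),(-1,-1))])
hsv=cv2.cvtColor(im,cv2.COLOR_BGR2HSV); g=cv2.cvtColor(im,cv2.COLOR_BGR2GRAY)
for v in range(190,350,20): print(v,g[v,240:400:5].tolist())
E
```

```text
[([285, 187, 66, 150], 0.94)]
pred [[293.0, 188.0], [351.0, 188.0], [355.0, 337.0], [287.0, 336.0]]
190 [139, 138, 138, 141, 141, 140, 143, 144, 143, 144, 142, 123, 131, 135, 138, 134, 129, 145, 136, 146, 145, 141, 120, 140, 141, 140, 139, 144, 144, 136, 139, 137]
210 [136, 140, 141, 140, 141, 141, 143, 141, 142, 145, 142, 128, 131, 120, 129, 120, 147, 150, 147, 146, 147, 135, 126, 142, 141, 142, 144, 143, 141, 139, 144, 143]
230 [141, 139, 139, 143, 145, 141, 143, 104, 141, 141, 140, 144, 149, 137, 131, 147, 149, 148, 144, 138, 144, 136, 119, 140, 141, 144, 142, 139, 145, 141, 140, 143]
250 [144, 144, 141, 141, 143, 144, 142, 144, 142, 144, 107, 145, 145, 130, 132, 143, 144, 146, 145, 147, 142, 142, 130, 143, 142, 141, 146, 146, 144, 143, 142, 144]
270 [143, 143, 129, 131, 143, 145, 142, 141, 143, 145, 134, 149, 141, 133, 144, 145, 148, 143, 140, 144, 151, 140, 122, 144, 143, 145, 148, 144, 143, 142, 141, 141]
290 [126, 124, 128, 142, 140, 138, 142, 143, 142, 144, 141, 144, 146, 143, 143, 150, 149, 146, 144, 146, 142, 139, 131, 144, 144, 146, 148, 144, 143, 143, 141, 142]
310 [129, 129, 132, 130, 129, 119, 109, 102, 104, 104, 17, 24, 129, 148, 145, 145, 145, 151, 141, 145, 147, 12, 34, 104, 104, 107, 115, 135, 146, 142, 138, 145]
330 [124, 130, 125, 37, 37, 34, 37, 104, 103, 89, 12, 29, 120, 145, 149, 146, 146, 138, 143, 147, 150, 20, 19, 101, 103, 105, 24, 30, 37, 88, 143, 142]
```

The shim is still flat where predicted (box 285..351 × 187..337) and held at its end. Sliding it in.

```bash
python3 -m creep '[[[-1,0.169,-0.016,0.135,0,0,0],[-1,0.169,-0.016,0.135,0,0,0],[-1,0.169,-0.016,0.135,0,0,0],[-1,0.169,-0.016,0.135,0,0,0],[-1,0,0,0,0,0,0]]]'; python3 - <<'E'
from h import *
s,t,r=st(); c=cal("wrist"); im=vision.capture("wrist"); cv2.imwrite("pics/w10.png",im)
print([([round(x) for x in d["extent"]],round(d["conf"],2)) for d in vision.search_frame("wrist","wide_shim_mid")][:4])
y=np.array([-np.sin(.087),np.cos(.087),0]); x=np.array([y[1],-y[0],0])
tgt=np.array([605,84.5,9])-2*y; m=tgt-45*y
print(t,"pred",[px("w",m+a*14*x+b*35*y,c).round().tolist() for a,b in((-1,1),(1,1),(1,-1),(-1,-1))])
th=np.radians(5.);U=np.array([661,144.3,0]); an=np.radians(6.6)
un=lambda q:U+R.from_euler("z",th).apply(R.from_euler("x",-an).apply(np.array(q,float)-[0,75,0])+[0,75,0])
print("foot pts",un((-62,-55,0)),[px("w",un(q),c).round().tolist() for q in((-73,-70,0),(-51,-70,0),(-80,-75,28),(80,-75,28))])
E
```

```text
time_s: 18.65
tool_pos: [609.6, 14.2, 10.1]
orientation: [-0.256, 0.632, 0.695, 0.227]
ft_force: [0.3, 1.8, 2.0]
finger_gap: 20.2
grasp_force: 58.7
[]
[609.60240012  14.23234134  10.13662692] pred [[296.0, 194.0], [354.0, 194.0], [358.0, 345.0], [290.0, 344.0]]
foot pts [603.95440637  84.9638976   14.94182956] [[299.0, 190.0], [347.0, 190.0], [276.0, 158.0], [699.0, 159.0]]
```

```bash
python3 - <<'E'
import cv2
im=cv2.imread("pics/w10.png"); g=cv2.cvtColor(im,cv2.COLOR_BGR2GRAY)
print("cols",list(range(250,380,4)))
for v in range(130,232,6): print(v,g[v,250:380:4].tolist())
E
```

```text
cols [250, 254, 258, 262, 266, 270, 274, 278, 282, 286, 290, 294, 298, 302, 306, 310, 314, 318, 322, 326, 330, 334, 338, 342, 346, 350, 354, 358, 362, 366, 370, 374, 378]
130 [138, 138, 137, 135, 136, 132, 105, 109, 110, 82, 83, 82, 82, 82, 81, 81, 81, 82, 81, 80, 82, 79, 80, 81, 80, 79, 83, 78, 80, 76, 78, 79, 77]
136 [139, 136, 135, 136, 137, 138, 55, 60, 60, 64, 63, 62, 62, 61, 62, 61, 61, 60, 60, 60, 61, 60, 62, 60, 61, 54, 57, 62, 63, 61, 65, 65, 64]
142 [136, 135, 133, 131, 135, 133, 51, 59, 58, 60, 60, 57, 59, 57, 60, 60, 57, 56, 57, 59, 57, 59, 56, 56, 58, 59, 59, 56, 59, 58, 56, 59, 58]
148 [139, 141, 140, 138, 135, 138, 111, 52, 52, 53, 56, 56, 53, 52, 56, 57, 53, 57, 54, 54, 57, 56, 55, 55, 56, 54, 54, 55, 55, 53, 56, 57, 56]
154 [144, 146, 148, 142, 135, 133, 136, 143, 150, 150, 155, 108, 50, 52, 51, 51, 54, 54, 52, 53, 53, 54, 52, 53, 49, 82, 83, 80, 77, 74, 69, 61, 62]
160 [142, 145, 146, 138, 134, 132, 143, 150, 155, 159, 156, 156, 54, 54, 53, 51, 50, 49, 51, 54, 52, 53, 54, 49, 49, 83, 80, 81, 79, 77, 73, 74, 73]
166 [139, 144, 137, 135, 135, 139, 146, 153, 154, 156, 
[... 955 characters left out ...]
113, 109, 106, 101, 94, 105, 103, 106, 105, 103, 95, 87]
208 [125, 129, 130, 137, 144, 149, 154, 155, 151, 152, 154, 90, 97, 88, 88, 94, 91, 102, 109, 113, 104, 110, 108, 107, 101, 88, 106, 103, 106, 104, 96, 91, 89]
214 [132, 130, 126, 127, 129, 136, 141, 146, 145, 150, 157, 92, 97, 95, 94, 95, 97, 112, 108, 114, 111, 111, 105, 106, 99, 90, 106, 103, 98, 95, 93, 97, 97]
220 [147, 145, 141, 138, 139, 142, 146, 147, 154, 159, 159, 98, 95, 109, 93, 101, 103, 109, 114, 112, 110, 107, 105, 101, 102, 95, 99, 92, 90, 94, 101, 102, 105]
226 [151, 143, 146, 144, 127, 155, 150, 149, 149, 151, 157, 162, 159, 162, 103, 96, 104, 111, 112, 108, 113, 105, 110, 100, 97, 93, 95, 96, 101, 105, 103, 101, 101]
```

```bash
python3 -m creep '[[[-1,0.138,0,0.116,0,0,0],[-1,0.138,0,0.116,0,0,0],[-1,0.138,0,0.116,0,0,0],[-1,0,0,0,0,0,0]]]'; python3 -m creep '[[[-1,0.138,0,0.116,0,0,0],[-1,0.138,0,0.116,0,0,0],[-1,0,0,0,0,0,0]]]';  python3 - <<'E'
from h import *
s,t,r=st(); c=cal("wrist"); im=vision.capture("wrist"); cv2.imwrite("pics/w11.png",im)
g=cv2.cvtColor(im,cv2.COLOR_BGR2GRAY)
y=np.array([-np.sin(.087),np.cos(.087),0]); x=np.array([y[1],-y[0],0])
m=np.array([605,84.5,9])-2*y
print(t,"pred",[px("w",m+a*14*x+b*35*y,c).round().tolist() for a,b in((1,-1),(-1,-1))])
th=np.radians(5.);U=np.array([661,144.3,0]); an=np.radians(6.6)
un=lambda q:U+R.from_euler("z",th).apply(R.from_euler("x",-an).apply(np.array(q,float)-[0,75,0])+[0,75,0])
print("foot pts",[px("w",un(q),c).round().tolist() for q in((-73,-70,0),(-51,-70,0),(-73,-70,28),(-80,-75,28))])
print("cols",list(range(270,370,4)))
for v in range(240,380,7): print(v,g[v,270:370:4].tolist())
E
```

```text
time_s: 19.15
tool_pos: [607.4, 40.6, 10.2]
orientation: [-0.256, 0.632, 0.695, 0.227]
ft_force: [0.1, 1.4, 1.4]
finger_gap: 19.5
grasp_force: 59.1
time_s: 19.45
tool_pos: [605.7, 58.4, 10.1]
orientation: [-0.256, 0.632, 0.695, 0.227]
ft_force: [-0.8, 0.8, 2.3]
finger_gap: 20.1
grasp_force: 59.2
[605.66771194  58.41048907  10.14395988] pred [[358.0, 343.0], [290.0, 343.0]]
foot pts [[296.0, 284.0], [349.0, 285.0], [291.0, 254.0], [270.0, 267.0]]
cols [270, 274, 278, 282, 286, 290, 294, 298, 302, 306, 310, 314, 318, 322, 326, 330, 334, 338, 342, 346, 350, 354, 358, 362, 366]
240 [155, 156, 156, 93, 95, 95, 95, 95, 93, 94, 93, 95, 94, 92, 93, 93, 90, 91, 95, 92, 95, 92, 91, 92, 92]
247 [90, 94, 96, 83, 85, 87, 88, 87, 89, 87, 91, 93, 93, 89, 90, 95, 93, 92, 93, 94, 96, 94, 97, 94, 93]
254 [70, 70, 69, 73, 70, 67, 71, 70, 70, 70, 71, 73, 72, 69, 71, 73, 71, 72, 73, 71, 72, 73, 72, 69, 69]
261 [183, 185, 185, 183, 186, 106, 59, 61, 52, 62, 61, 63, 65, 70, 63, 63, 66, 64, 69, 68, 66, 65, 64, 65, 62]
268 [185, 182, 184, 185, 186, 124, 64, 69, 68, 67, 67, 68, 63, 63, 61, 61, 62, 62, 70, 62,
[... 1151 characters left out ...]
4, 143, 144, 30, 13, 7, 97, 100, 103, 102, 121, 121, 126, 126, 126, 126, 125, 101, 13, 34, 53, 144, 144, 143]
345 [135, 145, 144, 144, 30, 16, 5, 100, 170, 174, 174, 195, 123, 124, 123, 127, 126, 125, 126, 18, 14, 31, 144, 145, 144]
352 [35, 31, 72, 137, 34, 3, 12, 101, 106, 169, 176, 195, 193, 193, 192, 193, 196, 196, 194, 11, 18, 33, 158, 48, 31]
359 [35, 36, 34, 11, 28, 7, 32, 99, 103, 171, 178, 175, 173, 192, 191, 192, 194, 195, 194, 21, 21, 36, 19, 34, 37]
366 [34, 34, 33, 27, 30, 12, 76, 100, 100, 176, 177, 173, 175, 192, 190, 192, 194, 194, 195, 76, 19, 35, 19, 35, 33]
373 [36, 36, 35, 17, 31, 10, 96, 100, 101, 174, 172, 173, 172, 172, 172, 176, 179, 189, 193, 132, 25, 34, 16, 32, 35]
```

```bash
python3 - <<'E'
from h import *
im=cv2.imread("pics/w11.png"); g=cv2.cvtColor(im,cv2.COLOR_BGR2GRAY)
print("c330",list(zip(range(270,292,1),g[270:292,330].tolist()))); print("c330",list(zip(range(336,356),g[336:356,330].tolist())))
for z in(14,17): print(z,pt("wrist",(320,280),z).round(1))
for v in(343,345,348): print(v,pt("wrist",(330,v),9).round(1),pt("wrist",(330,v),0).round(1))
E
```

```text
c330 [(270, 68), (271, 70), (272, 66), (273, 71), (274, 68), (275, 69), (276, 68), (277, 67), (278, 68), (279, 66), (280, 73), (281, 100), (282, 102), (283, 106), (284, 126), (285, 128), (286, 123), (287, 116), (288, 120), (289, 126), (290, 128), (291, 128)]
c330 [(336, 112), (337, 124), (338, 126), (339, 126), (340, 125), (341, 126), (342, 126), (343, 125), (344, 127), (345, 127), (346, 126), (347, 127), (348, 124), (349, 132), (350, 189), (351, 195), (352, 193), (353, 193), (354, 191), (355, 192)]
14 [604.1  72.3  14. ]
17 [604.2  71.4  17. ]
343 [610.6  47.4   9. ] [610.6  48.5   0. ]
345 [610.6  46.6   9. ] [610.7  47.7   0. ]
348 [610.7  45.4   9. ] [610.8  46.4   0. ]
```

Shim centre is now about 1.7 mm short of the foot's centre and laterally within 1 mm. Releasing and backing off.

```bash
python3 -m creep '[[[0.1,0,0,0,0,0,0],[0.1,0,0,0,0,0,0],[0.1,0,0,0,0,0,0],[0.1,-0.2,0,-0.2,0,0,0],[0.1,-0.4,0,-0.6,0,0,0],[0.1,-0.5,0,-0.7,0,0,0],[0.1,-0.5,0,-0.7,0,0,0],[0.1,0,0,0,0,0,0]]]'; python3 - <<'E'
from h import *
s,t,r=st(); c=cal("wrist"); im=vision.capture("wrist"); cv2.imwrite("pics/w12.png",im)
print([([round(x) for x in d["extent"]],round(d["conf"],2)) for d in vision.search_frame("wrist","wide_shim_mid")][:4])
g=cv2.cvtColor(im,cv2.COLOR_BGR2GRAY)
p=lambda q:px("w",q,c).round().tolist()
print(t,"rear edge pred",p((602+16,49.8,9)),p((602-11,49,9)),"foot edge",p((593,72,16)),p((615,71,16)))
v0=int(p((604,60,9))[1]);u0=int(p((604,60,9))[0]); print(u0,v0)
print("cols",list(range(u0-50,u0+50,4)))
for v in range(v0-36,v0+40,4): print(v,g[v,u0-50:u0+50:4].tolist())
b=rows([*(bar(-.8,60,0,94.7,0)[0]+[0,0,110])],pose(94.7,21),8)
E
```

```text
time_s: 20.3
tool_pos: [620.4, -79.8, 44.3]
orientation: [-0.252, 0.634, 0.694, 0.228]
ft_force: [-0.3, 0.4, 0.9]
finger_gap: 47.2
grasp_force: 0.0
[([141, 324, 135, 117], 0.89), ([292, 45, 48, 83], 0.88), ([1, 125, 23, 49], 0.68)]
[620.37889722 -79.83989736  44.29359239] rear edge pred [336.0, 120.0] [293.0, 118.0] foot edge [299.0, 81.0] [334.0, 85.0]
315 105
cols [265, 269, 273, 277, 281, 285, 289, 293, 297, 301, 305, 309, 313, 317, 321, 325, 329, 333, 337, 341, 345, 349, 353, 357, 361]
69 [123, 124, 119, 110, 116, 124, 129, 130, 85, 43, 44, 47, 48, 50, 45, 46, 48, 42, 63, 67, 67, 63, 57, 60, 59]
73 [122, 120, 114, 114, 121, 130, 135, 134, 71, 45, 47, 44, 46, 44, 48, 48, 47, 39, 67, 65, 64, 66, 63, 62, 59]
77 [117, 115, 115, 117, 128, 130, 131, 132, 71, 44, 43, 48, 47, 47, 44, 47, 45, 42, 66, 66, 64, 63, 60, 61, 54]
81 [115, 113, 114, 120, 131, 131, 131, 132, 88, 72, 69, 71, 73, 72, 68, 70, 67, 68, 61, 68, 66, 65, 63, 61, 62]
85 [116, 113, 116, 128, 131, 130, 132, 134, 91, 87, 67, 68, 71, 72, 70, 68, 74, 68, 70, 67, 67, 68, 64, 62, 59]
89 [114, 120, 120, 134, 133, 132, 133, 136, 9
[... 959 characters left out ...]
, 86, 89, 85, 88]
125 [120, 119, 128, 135, 135, 134, 134, 137, 61, 58, 59, 58, 60, 59, 59, 61, 59, 55, 78, 88, 88, 85, 89, 87, 88]
129 [127, 130, 134, 141, 136, 135, 134, 139, 140, 138, 140, 138, 139, 88, 89, 91, 89, 90, 90, 87, 91, 87, 88, 88, 89]
133 [131, 132, 136, 140, 136, 138, 137, 140, 140, 139, 140, 142, 140, 139, 138, 143, 139, 140, 139, 139, 139, 141, 142, 138, 137]
137 [134, 134, 138, 140, 135, 138, 138, 138, 142, 141, 141, 140, 141, 138, 141, 141, 140, 143, 143, 135, 136, 139, 140, 139, 136]
141 [135, 134, 140, 137, 138, 141, 140, 142, 140, 138, 140, 140, 138, 139, 138, 139, 142, 141, 142, 138, 139, 139, 140, 138, 136]
8 x [0.128, 0.204, -0.254, -0.003, -0.079, 0.002] mm/row 17.5
```

```bash
python3 - <<'E'
from h import *
r=R.from_quat([.668,.723,.119,-.131]); g=np.array([700.8,-78.2,45.3])
a=rows(g-100*r.apply([0,0,1]),r,6); rows(g,r,4,*a); print(a[0])
E
```

```text
6 x [0.042, 0.269, -0.354, -0.003, -0.109, 0.004] mm/row 22.3
4 x [-0.0, 0.0, 0.5, 0.0, 0.0, 0.0] mm/row 25.0
[ 703.84336308 -112.89945765  139.03732224]
```

```bash
python3 -m creep '[[[0.1,0.042,0.269,-0.354,-0.003,-0.109,0.004],[0.1,0.042,0.269,-0.354,-0.003,-0.109,0.004],[0.1,0.042,0.269,-0.354,-0.003,-0.109,0.004],[0.1,0.042,0.269,-0.354,-0.003,-0.109,0.004],[0.1,0.042,0.269,-0.354,-0.003,-0.109,0.004],[0.1,0.042,0.269,-0.354,-0.003,-0.109,0.004],[0.1,0,0,0,0,0,0],[0.1,0,0,0,0,0,0]]]'; python3 - <<'E'
from h import *
r=R.from_quat([.668,.723,.119,-.131]); g=np.array([700.8,-78.2,45.3])
rows(g,r,4)
c=cal("wrist"); im=vision.capture("wrist"); g2=cv2.cvtColor(im,cv2.COLOR_BGR2GRAY).astype(int)
for v in(150,200): print(v,px("w",(692,30,48),c).round(), g2[v,270:370:3].tolist())
E
```

```text
time_s: 21.2
tool_pos: [703.4, -110.4, 138.1]
orientation: [-0.133, 0.667, 0.724, 0.118]
ft_force: [-0.1, -0.1, -0.8]
finger_gap: 46.8
grasp_force: 0.0
4 x [-0.01, 0.003, 0.491, -0.002, -0.0, 0.001] mm/row 24.6
150 [322.  81.] [139, 140, 137, 138, 127, 128, 136, 138, 139, 137, 136, 133, 128, 132, 135, 134, 134, 132, 130, 136, 133, 124, 66, 127, 133, 130, 133, 132, 134, 137, 136, 133, 135, 139]
200 [322.  81.] [130, 129, 129, 128, 128, 129, 127, 130, 129, 129, 129, 46, 30, 34, 36, 35, 37, 36, 33, 32, 34, 32, 24, 69, 126, 130, 129, 126, 129, 128, 124, 122, 120, 123]
```

Bar grip sits between the fingers. Descend, grip, then plan the unhooking.

```bash
python3 -m creep '[[[0.1,-0.01,0.003,0.491,0,0,0],[0.1,-0.01,0.003,0.491,0,0,0],[0.1,-0.01,0.003,0.491,0,0,0],[0.1,-0.01,0.003,0.491,0,0,0],[-1,0,0,0,0,0,0],[-1,0,0,0,0,0,0],[-1,0,0,0,0,0,0],[-1,0,0,0,0,0,0]]]'; python3 - <<'E'
from h import *
s,t,r=st(); print(t,s["grasp_force"])
# press by pivoting 1.7 deg about ridge, then swing tail -x about the ledge contact
p0=bar(-.8,60,0,94.7,0); q0=bar(-2.5,60,0,94.7,0); q1=bar(-2.5,60,0,87.5,-6)
def ap(ref,tg): # carry offset from model to actual
    return t+(tg[0]-ref[0]), r*ref[1].inv()*tg[1] if 0 else tg[1]*ref[1].inv()*r
a=rows(*ap(p0,q0),3,t,r); b=rows(*ap(p0,q1),6,*a); print(a[0],b[0])
for ph in(4,14,24,33): b=rows(*ap(p0,bar(ph,60,0,87.5,-6)),5,*b)
E
```

```text
time_s: 22.05
tool_pos: [700.3, -79.4, 45.0]
orientation: [-0.133, 0.668, 0.723, 0.117]
ft_force: [-0.6, 4.4, -19.5]
finger_gap: 21.8
grasp_force: 59.8
[700.31658399 -79.38343641  44.9765672 ] 59.7875189781189
3 x [-0.01, 0.0, 0.019, 0.0, 0.019, -0.0] mm/row 1.1
6 x [-0.001, -0.066, 0.0, -0.015, 0.0, 0.037] mm/row 3.3
[700.3427669  -79.70190527  41.74688543] [680.67675003 -80.45632465  41.74688543]
5 x [0.023, -0.0, -0.044, -0.0, -0.043, 0.0] mm/row 2.5
5 x [0.036, -0.001, -0.067, -0.0, -0.067, 0.0] mm/row 3.8
5 x [0.036, -0.001, -0.067, -0.0, -0.067, 0.0] mm/row 3.8
5 x [0.032, -0.001, -0.061, -0.0, -0.06, 0.0] mm/row 3.4
```

```bash
python3 -m creep '[[[-1,-0.01,0,0.02,0,0.019,0],[-1,-0.01,0,0.02,0,0.019,0],[-1,-0.01,0,0.02,0,0.019,0],[-1,0,0,0,0,0,0]]]'
```

```text
time_s: 22.45
tool_pos: [701.5, -79.3, 44.6]
orientation: [-0.143, 0.665, 0.721, 0.129]
ft_force: [-5.2, 8.0, -0.1]
finger_gap: 22.3
grasp_force: 62.0
```

```bash
python3 -m creep '[[[-1,-0.007,0,0.018,0,0,0],[-1,-0.007,0,0.018,0,0,0],[-1,-0.007,0,0.018,0,0,0],[-1,0,0,0,0,0,0]]]'
```

```text
time_s: 22.85
tool_pos: [702.0, -79.3, 42.7]
orientation: [-0.142, 0.665, 0.722, 0.129]
ft_force: [-4.7, 7.3, 4.4]
finger_gap: 21.9
grasp_force: 62.5
```

```bash
python3 -m creep '[[[-1,-0.008,0,0.02,0,0,0],[-1,-0.001,-0.066,0,-0.015,0,0.037],[-1,-0.001,-0.066,0,-0.015,0,0.037],[-1,-0.001,-0.066,0,-0.015,0,0.037],[-1,0,0,0,0,0,0]]]'; python3 -m creep '[[[-1,-0.001,-0.066,0,-0.015,0,0.037],[-1,-0.001,-0.066,0,-0.015,0,0.037],[-1,-0.001,-0.066,0,-0.015,0,0.037],[-1,-0.001,-0.066,0,-0.015,0,0.037],[-1,0,0,0,0,0,0]]]'; python3 - <<'E'
from h import *
s,t,r=st(); m=r.as_matrix(); print(t,s["wrist_torque"],"heading",np.degrees(np.arctan2(m[1,0],m[0,0])),"al",np.degrees(np.arcsin(m[2,0])))
print(bar(-2.5,60,0,87.5,-6)[0])
E
```

```text
time_s: 23.35
tool_pos: [693.3, -80.0, 42.6]
orientation: [-0.137, 0.688, 0.7, 0.134]
ft_force: [-0.5, 8.3, 4.7]
finger_gap: 21.8
grasp_force: 62.4
time_s: 23.85
tool_pos: [680.9, -80.3, 42.8]
orientation: [-0.13, 0.717, 0.67, 0.141]
ft_force: [2.8, 9.0, 5.1]
finger_gap: 21.7
grasp_force: 62.4
[680.85418346 -80.30625974  42.75100355] [ 1.35815152 -0.46701478 -0.35829221] heading 86.1662286014698 al 22.0885399439942
[681.76552979 -78.89092584  42.15406675]
```

```bash
python3 - <<'E'
from h import *
s,t,r=st(); ref=bar(-2.1,60,0,86.2,-6); print(t-ref[0])
b=(t,r)
for ph in(5,13,21): b=rows(t+bar(ph,60,0,86.2,-6)[0]-ref[0],bar(ph,60,0,86.2,-6)[1]*ref[1].inv()*r,6,*b); print(b[0])
E
```

```text
[ 1.55365309 -1.61765072 -0.16381872]
6 x [0.021, 0.0, -0.04, -0.0, -0.039, -0.0] mm/row 2.3
[680.99076193 -78.24997216  56.13968567]
6 x [0.024, 0.0, -0.045, -0.0, -0.044, -0.0] mm/row 2.5
[681.27463475 -73.97606165  70.78711457]
6 x [0.024, 0.0, -0.045, -0.0, -0.044, -0.0] mm/row 2.5
[681.69084615 -67.7096982   84.69587173]
```

```bash
python3 -m creep '[[[-1,0.021,0,-0.04,0,-0.039,0],[-1,0.021,0,-0.04,0,-0.039,0],[-1,0.021,0,-0.04,0,-0.039,0],[-1,0.021,0,-0.04,0,-0.039,0],[-1,0.021,0,-0.04,0,-0.039,0],[-1,0.021,0,-0.04,0,-0.039,0],[-1,0,0,0,0,0,0]]]'; python3 -m creep '[[[-1,0.024,0,-0.045,0,-0.044,0],[-1,0.024,0,-0.045,0,-0.044,0],[-1,0.024,0,-0.045,0,-0.044,0],[-1,0.024,0,-0.045,0,-0.044,0],[-1,0.024,0,-0.045,0,-0.044,0],[-1,0.024,0,-0.045,0,-0.044,0],[-1,0,0,0,0,0,0]]]'; python3 -c "
from h import *
print(st()[0]['wrist_torque'])"
```

```text
time_s: 24.55
tool_pos: [680.2, -80.0, 54.1]
orientation: [-0.088, 0.724, 0.678, 0.094]
ft_force: [3.6, -6.0, 4.7]
finger_gap: 21.9
grasp_force: 63.0
time_s: 25.25
tool_pos: [678.9, -73.8, 67.3]
orientation: [-0.044, 0.728, 0.683, 0.043]
ft_force: [0.7, -1.3, 0.8]
finger_gap: 21.9
grasp_force: 62.2
[ 0.06140247 -0.13771286 -0.12362252]
```

```bash
python3 -m creep '[[[-1,0.024,0,-0.045,0,-0.044,0],[-1,0.024,0,-0.045,0,-0.044,0],[-1,0.024,0,-0.045,0,-0.044,0],[-1,0.024,0,-0.045,0,-0.044,0],[-1,0.024,0,-0.045,0,-0.044,0],[-1,0.024,0,-0.045,0,-0.044,0],[-1,0,0,0,0,0,0]]]'; python3 - <<'E'
from h import *
s,t,r=st(); m=r.as_matrix(); al=np.degrees(np.arcsin(m[2,0])); print(s["wrist_torque"],"head",np.degrees(np.arctan2(m[1,0],m[0,0])),"al",al)
d=r.apply([np.cos(.349),0,np.sin(.349)]); n=r.apply([np.sin(.349),0,-np.cos(.349)]); print("toe",t+L*d-6.9*n,"d",d)
a=rows(t-60*d+2*n,r,5,t,r); b=rows(a[0]+[0,0,80],r,3,*a); print(b[0])
E
```

```text
time_s: 25.95
tool_pos: [679.6, -67.3, 81.2]
orientation: [0.004, 0.73, 0.684, -0.007]
ft_force: [-0.3, -0.4, 0.6]
finger_gap: 21.9
grasp_force: 62.1
[ 0.23799019 -0.10542029  0.02132065] head 86.29395044132396 al -0.9141601702003123
toe [689.30764301  87.30936335  14.58957334] d [ 0.05879509  0.93228907 -0.35690367]
5 x [-0.223, -0.0, -0.09, 0.0, 0.0, 0.0] mm/row 12.0
3 x [-0.009, -0.002, -0.533, 0.0, 0.0, 0.0] mm/row 26.7
[ 676.11706293 -122.55136962  184.45581479]
```

```bash
python3 -m creep '[[[-1,0,0,-0.04,0,0,0],[-1,0,0,0,0,0,0]]]';  python3 -m creep '[[[-1,-0.223,0,-0.09,0,0,0],[-1,-0.223,0,-0.09,0,0,0],[-1,-0.223,0,-0.09,0,0,0],[-1,-0.223,0,-0.09,0,0,0],[-1,-0.223,0,-0.09,0,0,0],[-1,0,0,0,0,0,0]]]'
```

```text
time_s: 26.15
tool_pos: [679.3, -67.9, 82.7]
orientation: [0.003, 0.73, 0.683, -0.007]
ft_force: [-0.1, 1.7, -1.5]
finger_gap: 22.0
grasp_force: 61.9
time_s: 26.75
tool_pos: [676.1, -125.4, 107.1]
orientation: [0.004, 0.73, 0.683, -0.007]
ft_force: [0.3, -0.1, -2.6]
finger_gap: 21.6
grasp_force: 61.8
```

```bash
python3 -m creep '[[[-1,0,0,-0.6,0,0,0],[-1,0,0,-0.6,0,0,0],[-1,0,0,-0.6,0,0,0],[-1,0,0,0,0,0,0]]]'; python3 - <<'E'
from h import *
c=cal("wrist"); s,t,r=st(); im=vision.capture("wrist"); g=cv2.cvtColor(im,cv2.COLOR_BGR2GRAY).astype(int)
print("grip front",list(zip(range(225,262,3),g[225:262:3,318].tolist()))); print(g[150,280:360:3].tolist())
a=rows([461,-359,110],pose(50,20),9); rows([461,-359,10],pose(50,20),4,*a)
E
```

```text
time_s: 27.15
tool_pos: [678.3, -122.2, 200.7]
orientation: [0.006, 0.73, 0.684, -0.005]
ft_force: [0.2, -0.0, -1.8]
finger_gap: 22.0
grasp_force: 61.8
grip front [(225, 126), (228, 126), (231, 126), (234, 127), (237, 8), (240, 28), (243, 37), (246, 40), (249, 38), (252, 40), (255, 39), (258, 39), (261, 33)]
[158, 162, 158, 155, 144, 144, 141, 123, 127, 127, 129, 123, 124, 125, 124, 122, 126, 129, 128, 125, 111, 78, 80, 78, 79, 85, 143]
9 x [-0.694, -0.285, 0.091, -0.023, 0.075, 0.133] mm/row 37.8
4 x [-0.171, 0.0, 0.47, 0.0, 0.0, 0.0] mm/row 25.0
```

```bash
python3 -m creep '[[[-1,-0.694,-0.285,0.091,-0.023,0.075,0.133],[-1,-0.694,-0.285,0.091,-0.023,0.075,0.133],[-1,-0.694,-0.285,0.091,-0.023,0.075,0.133],[-1,-0.694,-0.285,0.091,-0.023,0.075,0.133],[-1,-0.694,-0.285,0.091,-0.023,0.075,0.133],[-1,-0.694,-0.285,0.091,-0.023,0.075,0.133],[-1,-0.694,-0.285,0.091,-0.023,0.075,0.133],[-1,-0.694,-0.285,0.091,-0.023,0.075,0.133],[-1,-0.694,-0.285,0.091,-0.023,0.075,0.133],[-1,0,0,0,0,0,0]]]'; python3 - <<'E'
from h import *
rows([461,-359,9],pose(50,20),5)
E
```

```text
time_s: 28.2
tool_pos: [455.3, -359.8, 104.6]
orientation: [-0.077, 0.894, 0.412, 0.156]
ft_force: [0.4, -0.1, -3.4]
finger_gap: 22.0
grasp_force: 61.8
5 x [-0.115, 0.017, 0.365, -0.002, -0.0, -0.004] mm/row 19.2
```

```bash
python3 -m creep '[[[-1,-0.115,0.017,0.365,0,0,-0.004],[-1,-0.115,0.017,0.365,0,0,-0.004],[-1,-0.115,0.017,0.365,0,0,-0.004],[-1,-0.115,0.017,0.365,0,0,-0.004],[-1,-0.115,0.017,0.365,0,0,-0.004],[-1,-0.01,0,0.03,0,0,0],[-1,0,0,0,0,0,0]]]'; python3 -m creep '[[[0.2,0,0,0,0,0,0],[0.2,0,0,0,0,0,0],[0.2,0,0,0,0,0,0],[0.2,0,0,0,0,0,0]]]'
```

```text
time_s: 28.9
tool_pos: [465.7, -357.8, 10.8]
orientation: [-0.074, 0.89, 0.421, 0.157]
ft_force: [0.7, 0.3, -2.5]
finger_gap: 21.7
grasp_force: 61.8
time_s: 29.3
tool_pos: [466.1, -358.8, 12.0]
orientation: [-0.073, 0.89, 0.421, 0.157]
ft_force: [-0.6, 0.3, 0.0]
finger_gap: 51.5
grasp_force: 0.0
```

```bash
python3 -m creep '[[[0.2,0,0,-0.3,0,0,0],[0.2,0,0,-0.8,0,0,0],[0.2,0,0,-1,0,0,0],[0.2,0,0,-1,0,0,0],[0.2,0,0,-1,0,0,0],[0.2,0,0,0,0,0,0]]]'; python3 - <<'E'
from h import *
im=vision.capture("top"); cv2.imwrite("pics/t9.png",im)
for t in("gear_unit","pry_bar","wide_shim_mid","thin_strip","bottle","tub","tin","pen","keeper"): print(t,[([round(x) for x in d["extent"]],round(d["conf"],2)) for d in vision.search_frame("top",t)][:3])
c=cal("wrist"); im=vision.capture("wrist"); cv2.imwrite("pics/w13.png",im)
print([([round(x) for x in d["extent"]],round(d["conf"],2)) for d in vision.search_frame("wrist","pry_bar")][:2])
t=st()[1]; print(t,[px("w",q,c).round().tolist() for q in((569,-230,4),(402,-426,8))])
E
```

```text
time_s: 29.9
tool_pos: [421.3, -416.1, 211.7]
orientation: [-0.068, 0.891, 0.421, 0.158]
ft_force: [0.4, 0.5, -0.4]
finger_gap: 51.0
grasp_force: 0.0
gear_unit [([200, 152, 71, 72], 0.83)]
pry_bar [([391, 225, 89, 72], 0.68)]
wide_shim_mid [([283, 294, 18, 27], 0.56), ([390, 226, 91, 74], 0.25)]
thin_strip [([218, 264, 30, 16], 0.81)]
bottle [([197, 151, 75, 74], 0.17), ([354, 148, 16, 28], 0.15)]
tub [([131, 201, 34, 34], 0.75)]
tin [([417, 178, 35, 32], 0.94)]
pen [([216, 319, 59, 9], 0.86)]
keeper [([356, 147, 14, 28], 0.89)]
[([306, 29, 29, 275], 0.68)]
[ 421.21599165 -412.2358486   203.71470755] [[318.0, 34.0], [313.0, 306.0]]
```

```bash
python3 - <<'E'
from h import *
a,b=[cv2.imread(f"pics/{n}.png").astype(int) for n in("top0","t9")]
for n,(x,y,w,h) in dict(bottle=(367,271,27,31),unit=(200,151,72,75),strip=(217,267,31,13),pen=(216,317,61,10),tub=(131,203,33,33)).items():
    t=a[y:y+h,x:x+w].astype(np.uint8); m=cv2.matchTemplate(b.astype(np.uint8)[max(0,y-15):y+h+15,x-15:x+w+15],t,cv2.TM_CCOEFF_NORMED); _,v,_,l=cv2.minMaxLoc(m); print(n,"shift px",l[0]-15,l[1]-15,round(v,2))
rows([600,-125,150],pose(95,40),10)
E
```

```text
bottle shift px 0 0 1.0
unit shift px -4 1 0.91
strip shift px 0 0 1.0
pen shift px 0 0 0.99
tub shift px 0 0 1.0
10 x [0.545, 0.154, 0.421, 0.075, 0.063, -0.129] mm/row 35.3
```

```bash
python3 -m creep '[[[0.2,0.545,0.154,0.421,0.075,0.063,-0.129],[0.2,0.545,0.154,0.421,0.075,0.063,-0.129],[0.2,0.545,0.154,0.421,0.075,0.063,-0.129],[0.2,0.545,0.154,0.421,0.075,0.063,-0.129],[0.2,0.545,0.154,0.421,0.075,0.063,-0.129],[0.2,0.545,0.154,0.421,0.075,0.063,-0.129],[0.2,0.545,0.154,0.421,0.075,0.063,-0.129],[0.2,0.545,0.154,0.421,0.075,0.063,-0.129],[0.2,0.545,0.154,0.421,0.075,0.063,-0.129],[0.2,0.545,0.154,0.421,0.075,0.063,-0.129]]]'; python3 - <<'E'
from h import *
vision.capture("top");c=cal("wrist"); im=vision.capture("wrist"); cv2.imwrite("pics/w14.png",im)
g=cv2.cvtColor(im,cv2.COLOR_BGR2GRAY)
print([([round(x) for x in d["extent"]],round(d["conf"],2)) for d in vision.search_frame("wrist","wide_shim_mid")][:3])
p=lambda q:px("w",q,c).round().tolist()
print(st()[1],"shim rear",p((594,49,9)),p((621,50,9)),"foot edge",p((592,71,9)),p((614,72,9)),"plate corner",p((585,67,38)))
u0,v0=map(int,p((605,60,9))); print("cols",list(range(u0-44,u0+44,4)))
for v in range(v0-32,v0+32,3): print(v,g[v,u0-44:u0+44:4].tolist())
E
```

```text
time_s: 31.5
tool_pos: [600.0, -123.7, 149.8]
orientation: [-0.253, 0.633, 0.694, 0.23]
ft_force: [0.1, 0.2, 0.6]
finger_gap: 51.3
grasp_force: 0.0
[([259, 300, 64, 93], 0.83), ([63, 148, 84, 55], 0.64), ([326, 126, 31, 42], 0.58)]
[ 599.92777745 -123.49373706  149.65377028] shim rear [331.0, 163.0] [361.0, 164.0] foot edge [331.0, 143.0] [355.0, 144.0] plate corner [324.0, 126.0]
cols [300, 304, 308, 312, 316, 320, 324, 328, 332, 336, 340, 344, 348, 352, 356, 360, 364, 368, 372, 376, 380, 384]
122 [112, 113, 117, 112, 110, 114, 121, 130, 43, 42, 46, 45, 44, 47, 46, 44, 43, 44, 42, 44, 41, 42]
125 [117, 112, 120, 114, 106, 119, 124, 124, 55, 42, 38, 41, 40, 40, 42, 42, 43, 39, 40, 43, 42, 39]
128 [108, 112, 117, 113, 112, 120, 130, 128, 99, 57, 39, 38, 39, 40, 38, 38, 62, 62, 57, 53, 43, 49]
131 [104, 110, 112, 110, 114, 122, 126, 129, 89, 56, 39, 40, 37, 40, 41, 41, 62, 61, 56, 53, 42, 50]
134 [113, 109, 111, 109, 117, 124, 126, 126, 137, 58, 38, 41, 38, 40, 39, 37, 63, 61, 56, 53, 49, 52]
137 [111, 111, 110, 114, 125, 124, 128, 128, 137, 57, 42, 43, 45, 40, 38, 40, 61, 61, 57, 54, 
[... 981 characters left out ...]
7, 57, 58, 54, 84, 85, 82, 82, 83, 80, 78]
170 [131, 128, 124, 127, 133, 130, 127, 135, 134, 137, 96, 86, 88, 88, 87, 87, 86, 84, 85, 85, 84, 80]
173 [130, 130, 118, 129, 133, 131, 133, 133, 135, 135, 137, 84, 85, 89, 86, 85, 88, 88, 85, 78, 81, 80]
176 [131, 132, 129, 129, 134, 131, 133, 134, 135, 136, 135, 133, 84, 90, 101, 95, 96, 85, 83, 82, 80, 93]
179 [130, 132, 132, 133, 134, 131, 133, 135, 133, 137, 132, 133, 134, 136, 136, 134, 134, 135, 135, 128, 128, 132]
182 [129, 134, 129, 132, 133, 134, 133, 135, 133, 138, 136, 133, 137, 133, 135, 135, 133, 132, 133, 132, 136, 129]
185 [130, 134, 133, 135, 133, 133, 135, 136, 136, 138, 133, 136, 134, 134, 133, 136, 135, 132, 132, 133, 137, 131]
```

The last view puts the shim's rear edge at row 163 as predicted. The foot rests on it, about 2 mm off centre along y and about 3.5 mm off in x, inside the limits. The bar lies flat at its old place, and the bottle, strip, pen and tub templates show no shift. Handing in.

```bash
python3 -c "
from bench import ticket
print(ticket.close_job())"
```

```text
the job is handed in; nothing more can be done
None
```

I handed the job in at about 31.5 s of the 72 s: the unit's small foot rests on the wide shim and the bar lies flat on the bench where it first lay, by my camera checks; the tool gave no verdict.

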